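# Clear the cartons off the picking bin and pick the order of coupling nuts

### The arm

A 6-joint arm with a two-finger parallel gripper is mounted at the origin on the work surface. World frame = base frame: x ahead of the robot, y to its left, z up, the work surface at z = 0. Lengths are in mm, angles in rad, forces in N, time in s.
With the tool pointing down it reaches from about 350 to 975 mm from the base axis. Payload 7.1 kg.
Tool frame: the origin (TCP) lies midway between the tips of the shut fingers; the grasp point (between the pads) lies 19 mm behind it; z points along the fingers, y is the line along which they close (so a half turn about z gives the same grasp; the last joint's range is limited). The gripper opens to 88 mm and grips with 3 to 60 N. Pads are 20 mm wide; open, the fingers measure 115 mm over their backs; the gripper's body (75 mm by 178 mm) begins 61 mm behind the grasp point.
Start: joints at [-1.231, 0.423, 1.63, -0, 1.089, -0.019], TCP at [219.486, -585.176, 222.675] pointing down, gripper open.
Joint ranges: [-3, 3], [-0.9, 2.11], [0.09, 2.58], [-1.31, 4.45], [0.11, 2.69], [-2.54, 2.54]. Speed limits (rad/s): [2.39, 2.39, 3.01, 3.14, 3.14, 3.14].

### API

Orientations are given as a rotation vector (axis times angle).
In Python, from workcell import ctrl gives the robot as it stands. The module is installed in compiled form; this text tells all that it offers.
- The arm moves only by the tool apply_moves, never from a script. Its argument "targets" is a list of rows, each a list of 3 entries, a list of its own where there are three numbers: the opening, from -1 (shut) to 1 (fully open), then the shift along the tool's x, y, z normalised to -1 to 1, where 1 is 5 cm, then the turn, a rotation vector about the tool's x, y, z normalised to -1 to 1, where 1 is 90 degrees. In form: [[jaw, [x, y, z], [wx, wy, wz]], ...]. A call has 1 to 8 rows; each row shifts and turns the commanded pose from where the row before left it, along the tool's axes as they then stand; what a row does not reach is not made up. A row lasts 1/8 s, in which the tool goes at most 62.5 mm and 10.7 degrees, less where a joint would pass 70% of its speed; a pose out of reach is approached as far as the arm can. A call with a number of a shift or a turn outside -1 to 1 is refused whole. A call with a gripper value outside its range is refused whole. The fingers move at their own pace and stop on an object; the grip force is fixed at half the most. Time passes only in rows, so rows that do not move let the fingers close. It gives the time, the measured TCP pose, the force, the opening and the grip force at its end, in the units of the state.
- ctrl.get_obs(): the state, without advancing time (a new reading comes with each control period).
- ctrl.get_image(name): name is "scene" or "side" or "wrist"; returns a dict with "pixels" (400x640x3 uint8, blue, green, red), "camera_matrix" (3x3 intrinsics, pixels), "view" (4x4, takes a point from world to camera coordinates); the wrist camera has in their place "hand_eye" (4x4, takes a point from camera to tool coordinates, whose origin is the TCP and whose axes are the flange's). Camera axes: x right, y down, z forward; pixel columns grow to the right and rows downward; lengths in mm; the calibration is good to about 2 mm. The wrist camera is an equidistant fisheye: a pixel r from the principal point sees the ray r / f radians off the axis. A picture is of the moment at which its call begins: read the wrist's pose just before it. There is no depth.
- ctrl.close_job(): hands the job in; it is judged then, once.
Trained networks look in the newest picture that a camera, given by its name, has taken for a name from the list of things; names that differ only in an ending like _2 or _b are one class to them, and where a whole thing is asked for, a point or a joint stands for the part that bears it (a point fixed in the world has none). Each returns a list of dicts, best first, with "score" (0 to 1); they miss things now and then, are a little off and sometimes report something else, mostly with a low value. They report only what shows in the picture. A call takes as long as a camera call. They do not tell look-alikes from the thing itself.
- ctrl.masks_of(label, camera): "region" (400x640 bool, what is visible of it) and "bbox" ([left, top, right, bottom] in pixels, round what is visible of it).
- ctrl.pinpoint(label, camera): "xy" ([column, row] in pixels: a listed point, or the origin of a listed thing).
The state is a dict: "t": time; "qpos": joint angles; "qvel": joint speeds; "joint_torque": joint torques, N m; "ee_pos": TCP position; "orientation": TCP orientation; "ft_force": force on the tool from outside, world axes, zero at the start; "moment": the same for the moment, N m; "width": finger opening in mm; "grasp_force": force on a finger pad.
Only numpy, scipy, OpenCV 4.12 (cv2) and the standard library are available. Lean on these libraries where they do the work, as an engineer would, in place of code of your own. Each camera call takes 0.05 s, during which the arm holds its last target. There are 200 camera calls.

### The job

Two flat cartons have been left lying across the picking bin: first take them off and stand both upright on their short ends inside the plywood tray. Then pick every coupling nut out of the bin and put it into the grey tote, and when all are in, shut the tote's lid. Leave the other things on the bench where they are.

Things in the scene. Friction and masses are not known exactly. Their poses are not given: they have to be found in the camera images.
- bin: dark steel picking bin, open on top, fixed; 120 (x) x 390 mm (y) outside; origin under its centre on the table, front faces -x. Floor 4 mm thick; the two long walls (at x = -60 and +60, 5 mm thick) are 70 high, the end walls (at y = -195 and +195, 5 mm thick) only 16 high. Low ribs across it, tops 16 mm above the table, at y = -99, -33, 33 and 99 part it into five cells
- cartonA: flat closed cardboard carton, 150 (its x) x 60 (its y) x 34 mm (its z), 0.25 kg; origin at its middle. It starts lying flat across the bin's two high walls, its x across the bin, its underside 70 mm above the table. Stood on end its x axis is vertical (either end up) and it is 150 tall
- cartonB: flat closed cardboard carton, 150 (its x) x 60 (its y) x 34 mm (its z), 0.25 kg; origin at its middle. It starts lying flat across the bin's two high walls, its x across the bin, its underside 70 mm above the table. Stood on end its x axis is vertical (either end up) and it is 150 tall
- nut0: hexagonal steel coupling nut, 24 mm across flats, 48 mm long along its z; origin at its middle; the flats face its own y and every 60 degrees from there. Starts standing on end in a cell of the bin; may be absent
- nut1: hexagonal steel coupling nut, 24 mm across flats, 48 mm long along its z; origin at its middle; the flats face its own y and every 60 degrees from there. Starts standing on end in a cell of the bin; may be absent
- nut2: hexagonal steel coupling nut, 24 mm across flats, 48 mm long along its z; origin at its middle; the flats face its own y and every 60 degrees from there. Starts standing on end in a cell of the bin; may be absent
- nut3: hexagonal steel coupling nut, 24 mm across flats, 48 mm long along its z; origin at its middle; the flats face its own y and every 60 degrees from there. Starts standing on end in a cell of the bin; may be absent
- nut4: hexagonal steel coupling nut, 24 mm across flats, 48 mm long along its z; origin at its middle; the flats face its own y and every 60 degrees from there. Starts standing on end in a cell of the bin; may be absent
- tray: low square plywood tray on the table, fixed, 160 x 160 mm outside, walls 6 mm thick and 18 mm high, floor 6 mm thick; origin under its centre on the table. The cartons belong in it, on end
- tote: open grey plastic tote, fixed, 160 (x) x 140 mm (y) outside, 90 high, walls and floor 5 mm; origin under its centre on the table. Its lid is hinged on the rim of its +x side
- lid (a joint): angle of the tote's lid: 0 shut flat on the rim, 1.5708 standing upright; starts open, leaning back beyond upright, and falls shut by itself once pushed forward past about 1.5 rad. The lid is a plate 160 x 140 mm, 8 thick
- lid_handle (a point): the grip point of the small knob on the lid, near the lid's free edge, on its outer face (the face that looks up when shut, to +x when open)
- lid_hinge (a point): middle of the lid's hinge line (parallel to the tote's y) on the tote's +x rim
- tape: bystander: roll of clear packing tape lying flat, 104 mm across, 48 high; origin at the centre of its underside
- driver: bystander: screwdriver lying on the table between robot and bin, along its own x; origin under its middle
- can: bystander: upright can, 66 mm across, 120 high; origin at the centre of its underside
- padlock: bystander: brass padlock lying flat, about 50 x 80 mm, 22 high; origin under its body
- stockbox: bystander: larger closed cardboard box, 100 x 150 mm, 85 high; origin at the centre of its underside
Mind the look-alikes: they are no part of the job. What is shaped like the cartonA but blue or green is not meant.

How it is judged (in metres and radians):
On the way, in this order (a step that is already met when the one before it is completed fails the run):
1. both cartons stand on end in the tray (x of cartonA in the frame of tray between -0.074 and 0.074 m and y of cartonA in the frame of tray between -0.074 and 0.074 m and z of cartonA in the frame of tray between 0.072 and 0.09 m and (angle between cartonA's own x axis and vertical below 0.12 rad or angle between cartonA's own x axis and vertical above 3.0216 rad) and linear speed of each of cartonA, cartonB below 0.03 m/s and x of cartonB in the frame of tray between -0.074 and 0.074 m and y of cartonB in the frame of tray between -0.074 and 0.074 m and z of cartonB in the frame of tray between 0.072 and 0.09 m and (angle between cartonB's own x axis and vertical below 0.12 rad or angle between cartonB's own x axis and vertical above 3.0216 rad)), for 0.3 s.
2. every coupling nut lies in the tote (x of nut0 in the frame of tote between -0.078 and 0.078 m and y of nut0 in the frame of tote between -0.068 and 0.068 m and z of each of nut0, nut1, nut2, nut3, nut4 in the frame of tote below 0.085 m and x of nut1 in the frame of tote between -0.078 and 0.078 m and y of nut1 in the frame of tote between -0.068 and 0.068 m and x of nut2 in the frame of tote between -0.078 and 0.078 m and y of nut2 in the frame of tote between -0.068 and 0.068 m and x of nut3 in the frame of tote between -0.078 and 0.078 m and y of nut3 in the frame of tote between -0.068 and 0.068 m and x of nut4 in the frame of tote between -0.078 and 0.078 m and y of nut4 in the frame of tote between -0.068 and 0.068 m), for 0.2 s.
3. the tote's lid is shut (value of joint lid below 0.06 rad), for 0.2 s.
At the end, for the whole second after the job is handed in: Both cartons stand on a short end on the tray's floor, inside its walls and within 7 degrees of upright; every nut that is present is inside the tote; the lid is shut to within 0.06 rad; the cartons are at rest (all of step 1 and all of step 2 and value of joint lid below 0.06 rad); the robot touches nothing.
It fails at once if the tape is pushed or knocked more than 50 mm from its place (distance of tape from where it was at the start of the episode above 0.05 m).
It fails at once if the driver is pushed or knocked more than 50 mm from its place (distance of driver from where it was at the start of the episode above 0.05 m).
It fails at once if the can is pushed or knocked more than 50 mm from its place (distance of can from where it was at the start of the episode above 0.05 m).
It fails at once if the padlock is pushed or knocked more than 50 mm from its place (distance of padlock from where it was at the start of the episode above 0.05 m).
It fails at once if the stockbox is pushed or knocked more than 50 mm from its place (distance of stockbox from where it was at the start of the episode above 0.05 m).
Of nut0, nut1, nut2, nut3, nut4 only 3 to 5 are there at a start; the rules pass over those that are not, and their reading is None.
At some moment in a run one of nut0, nut1, nut2, nut3, nut4 may be knocked a few centimetres aside while the robot is not near it.
Once in a run the grip may slacken for a moment while it holds something.
It also fails if it takes over 210 s, if anything falls off the work surface, if the arm or the gripper's body presses on something with over 40 N, if the wrist force passes 120 N, or if a joint passes its speed limit or range.

## Working session

There is one attempt and no reset: what is moved stays moved. The work goes in short steps, Python scripts to look and compute and a tool call to move; the robot and the scene stay as the last step left them, time stands still between calls to the robot, and variables do not carry over. Pictures are saved under pics/ and viewed, at most 14 in all, crops included, and the job is handed in when it is done.

Besides the shell and the picture viewer there is one more tool, called after ">>>" as a command line: name --argument value ..., lists and objects as JSON in quotes. apply_moves: Moves the arm, as the interface text tells. Scaled input: -1 to 1 covers 5 cm each way for a shift and 90 degrees each way for a turn. Its arguments: {"type":"object","properties":{"targets":{"type":"array"}},"required":["targets"]}

```bash
mkdir -p pics; cat > h.py <<'E'
import numpy as np, cv2
from scipy.spatial.transform import Rotation as R
from workcell import ctrl
def shot(cam,fn=None):
    o=ctrl.get_obs(); im=ctrl.get_image(cam)
    if fn: cv2.imwrite('pics/'+fn,np.ascontiguousarray(im['pixels']))
    K=np.array(im['camera_matrix'],float)
    if cam=='wrist':
        T=np.eye(4);T[:3,:3]=R.from_rotvec(o['orientation']).as_matrix();T[:3,3]=o['ee_pos']
        M=T@np.array(im['hand_eye'])
    else: M=np.linalg.inv(np.array(im['view']))
    return dict(K=K,M=M,fish=cam=='wrist',px=im['pixels'],o=o)
def ray(s,uv):
    K=s['K'];x=(uv[0]-K[0,2])/K[0,0];y=(uv[1]-K[1,2])/K[1,1]
    if s['fish']:
        r=np.hypot(x,y);d=np.array([np.sin(r)*x/max(r,1e-9),np.sin(r)*y/max(r,1e-9),np.cos(r)])
    else: d=np.array([x,y,1])
    return s['M'][:3,3],s['M'][:3,:3]@d
def atz(s,uv,z):
    c,d=ray(s,uv);return c+d*(z-c[2])/d[2]
def proj(s,P):
    P=np.atleast_2d(P);q=(P-s['M'][:3,3])@s['M'][:3,:3]
    if s['fish']:
        rr=np.hypot(q[:,0],q[:,1]);th=np.arctan2(rr,q[:,2]);a=q[:,:2]/np.maximum(rr,1e-9)[:,None]*th[:,None]
    else: a=q[:,:2]/q[:,2:]
    return a*[s['K'][0,0],s['K'][1,1]]+s['K'][:2,2]
def tri(ss,uvs):
    A=np.zeros((3,3));b=np.zeros(3)
    for s,uv in zip(ss,uvs):
        c,d=ray(s,uv);d=d/np.linalg.norm(d);Q=np.eye(3)-np.outer(d,d);A+=Q;b+=Q@c
    return np.linalg.solve(A,b)
E
python3 - <<'E'
from h import *
np.set_printoptions(precision=1,suppress=True)
S={c:shot(c,c+'0.png') for c in ('scene','side')}
for c in S: print(c,S[c]['M'][:3,3],S[c]['M'][:3,2],S[c]['K'][0,0])
for n in ['bin','cartonA','nut0','tray','tote','lid_handle','lid_hinge','tape','driver','can','padlock','stockbox']:
    r={c:ctrl.pinpoint(n,c) for c in S}
    for c in S: print(n,c,[(np.round(x['xy']).tolist(),round(x['score'],2),np.round(atz(S[c],x['xy'],87 if n[:3]=='car' else 90 if n=='lid_hinge' else 0)[:2]).tolist()) for x in r[c]])
    if r['scene'] and r['side']:print('  tri',tri([S['scene'],S['side']],[r['scene'][0]['xy'],r['side'][0]['xy']]))
o=ctrl.get_obs();print(o)
E
```

```text
scene [ 876.8 -312.5  782.9] [-0.4  0.4 -0.8] 361.8990559860635
side [ 343.1 1098.3  875.8] [ 0.2 -0.8 -0.6] 504.73098297483597
bin scene [([340.0, 224.0], 0.71, [564.0, 2.0])]
bin side [([319.0, 241.0], 0.66, [549.0, 15.0]), ([306.0, 242.0], 0.6, [583.0, 27.0])]
  tri [555.    4.8 -10.5]
cartonA scene [([361.0, 190.0], 0.96, [560.0, 62.0]), ([344.0, 132.0], 0.94, [396.0, 152.0]), ([239.0, 187.0], 0.8, [378.0, -156.0])]
cartonA side [([317.0, 225.0], 0.85, [546.0, 59.0]), ([408.0, 213.0], 0.85, [315.0, -35.0]), ([386.0, 290.0], 0.64, [351.0, 269.0])]
  tri [552.5  61.4  85.4]
nut0 scene [([340.0, 217.0], 0.66, [550.0, 13.0]), ([385.0, 194.0], 0.55, [568.0, 150.0]), ([295.0, 248.0], 0.52, [548.0, -126.0]), ([362.0, 210.0], 0.48, [570.0, 71.0])]
nut0 side [([327.0, 219.0], 0.56, [544.0, -93.0]), ([306.0, 240.0], 0.54, [586.0, 17.0]), ([304.0, 258.0], 0.54, [577.0, 92.0]), ([315.0, 234.0], 0.43, [567.0, -16.0])]
  tri [550.  -12.1  49.7]
tray scene [([193.0, 268.0], 0.63, [447.0, -337.0])]
tray side [([369.0, 181.0], 0.77, [443.0, -323.0])]
  tri [ 443.3 -336.8   -7.9]
tote scene [([421
[... 854 characters left out ...]
28.3]
padlock scene [([284.0, 337.0], 0.92, [697.0, -260.0])]
padlock side [([290.0, 188.0], 0.83, [692.0, -239.0])]
  tri [ 695.6 -258.4  -12.3]
stockbox scene [([473.0, 202.0], 0.81, [728.0, 312.0]), ([450.0, 129.0], 0.64, [518.0, 470.0])]
stockbox side [([225.0, 306.0], 0.92, [727.0, 295.0])]
  tri [726.6 303.5   8.8]
{'t': 1.3, 'qpos': array([-1.2,  0.4,  1.6,  0. ,  1.1, -0. ]), 'qvel': array([ 0.,  0., -0., -0., -0., -0.]), 'joint_torque': array([  0. , -54.5, -27.4,   0.1,   0. ,  -0. ]), 'ee_pos': array([ 219.5, -585.2,  222.7]), 'orientation': array([3.1, 0.6, 0. ]), 'ft_force': array([-0.4,  0.5,  0.5]), 'moment': array([0., 0., 0.]), 'grasp_force': 0.0, 'width': 87.81823088600034}
```

View pics/scene0.png

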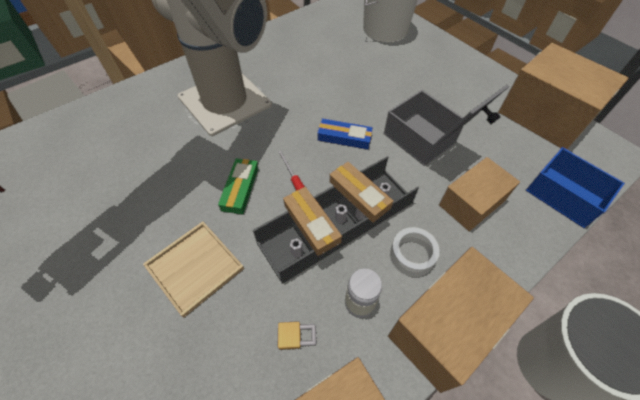

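View pics/side0.png

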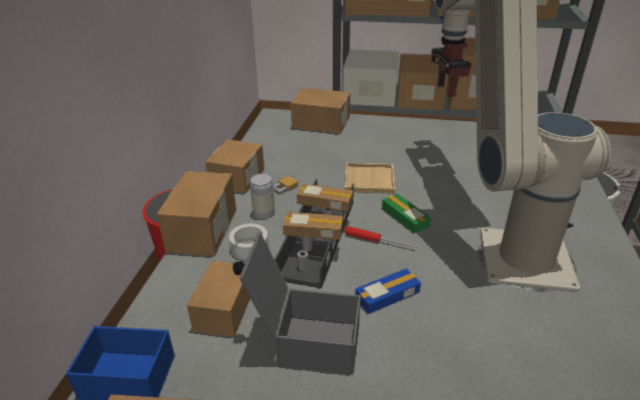

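Scene picture: brown cartons lie at about (312,220) and (361,190) on the bin; blue and green look-alikes at (345,133) and (239,185). The tray is at (193,268) and the tote at (425,125) with its lid leaning back. The side view agrees. Next I fit box models to the masks to get precise poses.

```bash
cat >> h.py <<'E'
from scipy.optimize import minimize
def box(x0,x1,y0,y1,z0,z1): return np.array([[x,y,z] for x in(x0,x1) for y in(y0,y1) for z in(z0,z1)],float)
def sil(s,parts,p,z=0):
    im=np.zeros((400,640),np.uint8);c,n=np.cos(p[2]),np.sin(p[2])
    for b in parts:
        q=np.c_[b[:,0]*c-b[:,1]*n+p[0],b[:,0]*n+b[:,1]*c+p[1],b[:,2]+z]
        cv2.fillConvexPoly(im,cv2.convexHull(np.round(proj(s,q)*16).astype(np.int32)),1,shift=4)
    return im>0
def fit(ss,ms,parts,p0,z=0):
    def f(p):
        e=0
        for s,m in zip(ss,ms):
            r=sil(s,parts,p,z);e+=1-(r&m).sum()/max(1,(r|m).sum())
        return e/len(ss)
    best=None
    for dy in(-.25,0,.25):
        q=minimize(f,[p0[0],p0[1],p0[2]+dy],method='Nelder-Mead',options=dict(initial_simplex=[[p0[0],p0[1],p0[2]+dy],[p0[0]+12,p0[1],p0[2]+dy],[p0[0],p0[1]+12,p0[2]+dy],[p0[0],p0[1],p0[2]+dy+.15]],xatol=.1,fatol=1e-4))
        if best is None or q.fun<best.fun:best=q
    return best.x,1-best.fun
CART=[box(-75,75,-30,30,-17,17)]
TRAY=[box(-80,80,-80,80,0,18)]
TOTE=[box(-80,80,-70,70,0,90)]
BIN=[box(-60,60,-195,195,0,16),box(-60,-55,-195,195,0,70),box(55,60,-195,195,0,70)]
E
python3 - <<'E'
from h import *
np.set_printoptions(precision=3,suppress=True)
S={c:shot(c) for c in ('scene','side')}
def near(n,c,P):
    r=ctrl.masks_of(n,c);u=proj(S[c],P)[0]
    k=[(np.hypot(*(np.array(np.nonzero(x['region'])[::-1]).mean(1)-u)),i) for i,x in enumerate(r)]
    return r[min(k)[1]]['region'] if k and min(k)[0]<60 else None
for lab,n,P,parts,p0,z in [('cA','cartonA',(552,61,87),CART,(552,61,0),87),('cB','cartonA',(552,-60,87),CART,(552,-60,0),87),('tray','tray',(445,-335,5),TRAY,(445,-335,0),0),('tote','tote',(484,370,40),TOTE,(484,370,0),0),('bin','bin',(555,5,10),BIN,(555,5,0),0)]:
    for cs in (['scene'],['side'],['scene','side']):
        ms=[(c,near(n,c,P)) for c in cs]
        ms=[(c,m) for c,m in ms if m is not None]
        if not ms: continue
        print(lab,[(c,int(m.sum())) for c,m in ms],*fit([S[c] for c,_ in ms],[m for _,m in ms],parts,p0,z))
E
```

```text
cA [('scene', 1765)] [555.52   60.276   0.051] 0.9046642747309073
cA [('side', 1422)] [555.514  58.437   0.018] 0.9458917835671342
cA [('scene', 1765), ('side', 1422)] [556.883  58.661   0.033] 0.9186789455385562
cB [('scene', 1765)] [552.   -60.    -0.25] 0.0
cB [('side', 1422)] [554.558  57.745  -3.098] 0.9438502673796791
cB [('scene', 1765), ('side', 1422)] [556.877  58.644  -3.105] 0.9189739362810332
tray [('scene', 5041)] [ 446.731 -333.763    0.116] 0.9740762236409364
tray [('side', 1429)] [ 443.977 -339.034    0.115] 0.93827971109652
tray [('scene', 5041), ('side', 1429)] [ 444.176 -334.462    0.121] 0.9434153299320911
tote [('scene', 4210)] [484.164 371.659   0.064] 0.8539325842696629
tote [('scene', 4210)] [484.164 371.659   0.064] 0.8539325842696629
bin [('scene', 5344)] [556.282   0.003  -0.075] 0.5840087623220154
bin [('side', 2380)] [553.915  -3.233  -0.073] 0.47315035799522676
bin [('scene', 5344), ('side', 2380)] [555.522   0.108  -0.077] 0.5254238710612149
```

```bash
cat >> h.py <<'E'
import sys,json
def Rt(yaw,phi=0):
    "tool orientation: yaw deg of tool x, phi>0 tip leans to -x of it"
    return R.from_euler('z',yaw,degrees=True)*R.from_euler('y',phi,degrees=True)*R.from_matrix(np.diag([1.,-1,-1]))
def plan(wps,jaw,speed=48,turn=9,start=None):
    """wps: list of (pos,Rot[,jaw]); prints rows (rounded, error fed back)"""
    o=ctrl.get_obs() if start is None else None
    p,r=(np.array(o['ee_pos']),R.from_rotvec(o['orientation'])) if start is None else start
    rows=[]
    for w in wps:
        P,Q=np.array(w[0],float),w[1];j=w[2] if len(w)>2 else jaw;sp=w[3] if len(w)>3 else speed
        D=np.linalg.norm(P-p);A=np.degrees((r.inv()*Q).magnitude())
        n=max(1,int(np.ceil(max(D/sp,A/turn))));p0,r0=p,r;rv=(r0.inv()*Q).as_rotvec()
        for i in range(1,n+1):
            tp=p0+(P-p0)*i/n;tr=r0*R.from_rotvec(rv*i/n)
            s=np.round(r.inv().apply(tp-p)/50,2);t=np.round((r.inv()*tr).as_rotvec()/(np.pi/2),2)
            rows.append([j,(s+0).tolist(),(t+0).tolist()])
            p=p+r.apply(s*50);r=r*R.from_rotvec(t*np.pi/2)
    for i in range(0,len(rows),8): print(json.dumps(rows[i:i+8]).replace(' ',''))
    return p,r
def tcp(g,Q): "tcp for grasp point g"; return np.array(g,float)+Q.apply([0,0,19])
E
python3 - <<'E'
from h import *
o=ctrl.get_obs();r=R.from_rotvec(o['orientation']);print(r.as_matrix().round(2))
plan([((480,-230,420),Rt(0)),((500,0,420),Rt(0))],1)
E
```

```text
[[ 0.94  0.35 -0.  ]
 [ 0.35 -0.94 -0.  ]
 [-0.    0.   -1.  ]]
[[1,[0.67,-0.44,-0.36],[0.0,0.0,0.02]],[1,[0.66,-0.46,-0.36],[0.0,0.0,0.02]],[1,[0.64,-0.48,-0.36],[0.0,0.0,0.02]],[1,[0.62,-0.5,-0.36],[0.0,0.0,0.02]],[1,[0.61,-0.52,-0.35],[0.0,0.0,0.02]],[1,[0.6,-0.53,-0.36],[0.0,0.0,0.02]],[1,[0.57,-0.56,-0.36],[0.0,0.0,0.03]],[1,[0.55,-0.58,-0.36],[0.0,0.0,0.02]]]
[[1,[0.53,-0.6,-0.36],[0.0,0.0,0.02]],[1,[0.52,-0.62,-0.36],[0.0,0.0,0.02]],[1,[0.49,-0.63,-0.36],[0.0,0.0,0.02]],[1,[0.08,-0.92,0.0],[0.0,0.0,0.0]],[1,[0.07,-0.92,0.0],[0.0,0.0,0.0]],[1,[0.08,-0.92,0.0],[0.0,0.0,0.0]],[1,[0.08,-0.92,0.0],[0.0,0.0,0.0]],[1,[0.08,-0.92,0.0],[0.0,0.0,0.0]]]
```

>>> apply_moves --targets '[[1, [0.67, -0.44, -0.36], [0.0, 0.0, 0.02]], [1, [0.66, -0.46, -0.36], [0.0, 0.0, 0.02]], [1, [0.64, -0.48, -0.36], [0.0, 0.0, 0.02]], [1, [0.62, -0.5, -0.36], [0.0, 0.0, 0.02]], [1, [0.61, -0.52, -0.35], [0.0, 0.0, 0.02]], [1, [0.6, -0.53, -0.36], [0.0, 0.0, 0.02]], [1, [0.57, -0.56, -0.36], [0.0, 0.0, 0.03]], [1, [0.55, -0.58, -0.36], [0.0, 0.0, 0.02]]]'

```text
t: 3.4
ee_pos: [409.4, -325.8, 366.9]
orientation: [3.138, 0.142, 0.0]
ft_force: [1.0, -1.0, -0.4]
width: 87.7
grasp_force: 0.0
```

>>> apply_moves --targets '[[1, [0.53, -0.6, -0.36], [0.0, 0.0, 0.02]], [1, [0.52, -0.62, -0.36], [0.0, 0.0, 0.02]], [1, [0.49, -0.63, -0.36], [0.0, 0.0, 0.02]], [1, [0.08, -0.92, 0.0], [0.0, 0.0, 0.0]], [1, [0.07, -0.92, 0.0], [0.0, 0.0, 0.0]], [1, [0.08, -0.92, 0.0], [0.0, 0.0, 0.0]], [1, [0.08, -0.92, 0.0], [0.0, 0.0, 0.0]], [1, [0.08, -0.92, 0.0], [0.0, 0.0, 0.0]]]'

```text
t: 4.4
ee_pos: [500.0, 1.4, 420.4]
orientation: [-3.142, 0.004, -0.001]
ft_force: [0.0, -0.4, -0.1]
width: 87.9
grasp_force: 0.0
```

```bash
python3 - <<'E'
from h import *
np.set_printoptions(precision=3,suppress=True)
s=shot('wrist','w1.png');print(s['o']['ee_pos'],s['o']['qpos'],s['M'][:3,3])
for n in('cartonA','nut0','bin'):
    for x in ctrl.masks_of(n,'wrist'):
        m=x['region'];c=np.array(np.nonzero(m)[::-1]).mean(1)
        z={'cartonA':104,'nut0':52,'bin':16}[n];w=atz(s,c,z)
        print(n,round(x['score'],2),int(m.sum()),c,w[:2])
        if n=='cartonA':print('  ',*fit([s],[m],CART,(w[0],w[1],0),87))
        if n=='bin':print('  ',*fit([s],[m],BIN,(555,0,-.08),0))
    print(n,[ (p['xy'],atz(s,p['xy'],28)[:2]) for p in ctrl.pinpoint(n,'wrist')])
E
```

```text
[500.045   1.447 420.36 ] [-0.021  0.054  1.657  0.     1.43   1.552] [565.739   0.945 581.691]
cartonA 0.84 1484 [219.239 229.799] [396.546 172.994]
   [374.54  171.703   0.626] 0.44245676803816336
cartonA 0.84 1734 [382.185 252.493] [ 356.03  -103.314]
   [ 349.38  -117.691   -0.732] 0.5186957822315286
cartonA 0.57 3744 [282.888 130.474] [558.286  58.758]
   [557.634  60.139   0.036] 0.9568106312292359
cartonA 0.46 3883 [369.221 134.885] [551.455 -74.24 ]
   [550.916 -76.682  -0.108] 0.9784864591242723
cartonA [([225.8, 236.4], array([356.056, 187.964])), ([283.7, 132.3], array([553.789,  66.542])), ([388.4, 252.6], array([ 322.085, -132.558]))]
nut0 0.72 213 [244.376 123.869] [571.037 132.359]
nut0 0.56 161 [395.652 129.901] [ 559.794 -128.946]
nut0 0.51 5194 [479.08  189.268] [ 455.86  -302.642]
nut0 0.43 164 [315.616 132.067] [554.028   9.259]
nut0 [([246.2, 123.1], array([572.532, 134.864])), ([392.0, 127.4], array([ 563.847, -127.911])), ([316.4, 131.0], array([555.399,   8.237]))]
bin 0.75 8877 [319.171 131.884] [553.541   3.38 ]
   [558.63   -1.838  -0.077] 0.569994682265355
bin 0.71 3760 [282.911 129.987] [557.805  69.355]
   [664.595  77.779   1.576] 0.29515557306025997
bin [([320.6, 129.9], array([557.341,   0.786])), ([368.8, 36.9], array([730.272, -86.022]))]
```

View pics/w1.png

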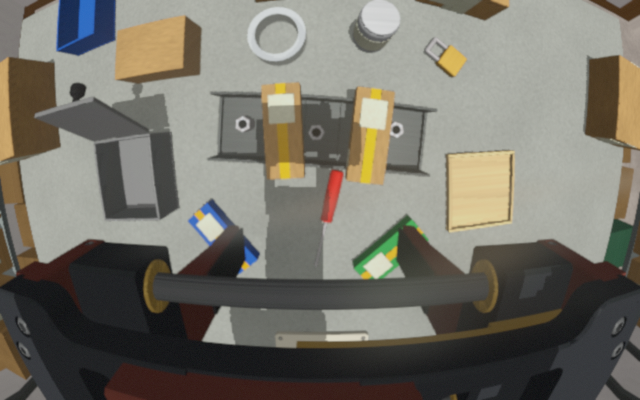

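Wrist picture: brown cartons at (283,130) and (370,135), nuts at (243,124), (317,132) and (396,130), with the bin upright across the view. I'll grip carton A across its width near the −x end, with the tool tilted 15°.

```bash
python3 - <<'E'
from h import *
Q=Rt(2,-15);g=np.array([529.5,58.5,90]);d=Q.apply([0,0,1])
plan([(tcp(g-110*d,Q),Q),(tcp(g-40*d,Q),Q),(tcp(g,Q),Q,1,20)],1)
E
```

```text
[[1,[0.02,-0.2,0.81],[0.0,0.03,0.0]],[1,[-0.02,-0.19,0.8],[0.0,0.03,-0.01]],[1,[-0.05,-0.2,0.81],[0.0,0.02,0.0]],[1,[-0.08,-0.2,0.8],[0.0,0.03,-0.01]],[1,[-0.12,-0.19,0.8],[0.0,0.03,0.0]],[1,[-0.15,-0.2,0.8],[0.0,0.03,0.0]],[1,[0.0,0.0,0.7],[0.0,0.0,0.0]],[1,[-0.01,-0.01,0.7],[0.0,0.0,0.0]]]
[[1,[0.0,0.0,0.4],[0.0,0.0,0.0]],[1,[0.0,0.0,0.4],[0.0,0.0,0.0]]]
```

>>> apply_moves --targets '[[1, [0.02, -0.2, 0.81], [0.0, 0.03, 0.0]], [1, [-0.02, -0.19, 0.8], [0.0, 0.03, -0.01]], [1, [-0.05, -0.2, 0.81], [0.0, 0.02, 0.0]], [1, [-0.08, -0.2, 0.8], [0.0, 0.03, -0.01]], [1, [-0.12, -0.19, 0.8], [0.0, 0.03, 0.0]], [1, [-0.15, -0.2, 0.8], [0.0, 0.03, 0.0]], [1, [0.0, 0.0, 0.7], [0.0, 0.0, 0.0]], [1, [-0.01, -0.01, 0.7], [0.0, 0.0, 0.0]]]'

```text
t: 5.75
ee_pos: [524.4, 58.3, 109.2]
orientation: [-3.113, -0.043, -0.419]
ft_force: [0.7, 0.1, 0.1]
width: 87.7
grasp_force: 0.0
```

>>> apply_moves --targets '[[1, [0.0, 0.0, 0.4], [0.0, 0.0, 0.0]], [1, [0.0, 0.0, 0.4], [0.0, 0.0, 0.0]], [-1, [0, 0, 0], [0, 0, 0]], [-1, [0, 0, 0], [0, 0, 0]], [-1, [0, 0, 0], [0, 0, 0]], [-1, [0, 0, 0], [0, 0, 0]]]'

```text
t: 6.5
ee_pos: [534.9, 59.5, 72.4]
orientation: [-3.113, -0.045, -0.42]
ft_force: [-1.8, -3.1, 5.1]
width: 60.2
grasp_force: 29.9
```

```bash
python3 - <<'E'
from h import *
o=ctrl.get_obs();print(o['qpos'],o['ee_pos'],(R.from_rotvec(o['orientation'])).apply([0,0,1]))
g=np.array([529.5,58.5,90])
Q=Rt(2,-15);st=plan([(tcp(g+[0,0,70],Q),Q,-1,30)],-1)
Q1=Rt(2,30);Q2=Rt(2,75)
plan([(tcp([510,-60,290],Q1),Q1),(tcp([460,-250,290],Q2),Q2),(tcp([417,-334,240],Q2),Q2)],-1,start=st)
E
```

```text
[ 0.10167581  0.46089286  2.08942912 -0.07131883  0.32451521  1.70800509] [534.94382005  59.46898457  72.41160024] [ 0.2652173   0.00422085 -0.96417943]
[[-1,[0.12,0.01,-0.45],[0.0,0.0,0.0]],[-1,[0.12,0.0,-0.44],[0.0,0.0,0.0]],[-1,[0.12,0.01,-0.45],[0.0,0.0,0.0]]]
[[-1,[0.0,0.39,-0.46],[0.0,-0.08,0.0]],[-1,[-0.06,0.4,-0.45],[0.0,-0.09,0.0]],[-1,[-0.13,0.39,-0.43],[0.0,-0.08,0.0]],[-1,[-0.18,0.4,-0.42],[0.0,-0.09,0.0]],[-1,[-0.23,0.39,-0.39],[0.0,-0.08,0.0]],[-1,[-0.29,0.4,-0.36],[0.0,-0.08,0.0]],[-1,[-0.2,0.63,0.07],[0.0,-0.08,0.0]],[-1,[-0.2,0.63,0.1],[0.0,-0.09,0.0]]]
[[-1,[-0.17,0.63,0.13],[0.0,-0.08,0.0]],[-1,[-0.16,0.62,0.15],[0.0,-0.09,0.0]],[-1,[-0.14,0.63,0.16],[0.0,-0.08,0.0]],[-1,[-0.11,0.63,0.19],[0.0,-0.08,0.0]],[-1,[0.24,0.55,0.38],[0.0,0.0,0.0]],[-1,[0.24,0.55,0.38],[0.0,0.0,0.0]],[-1,[0.25,0.55,0.38],[0.0,0.0,0.0]]]
```

>>> apply_moves --targets '[[-1, [0.12, 0.01, -0.45], [0.0, 0.0, 0.0]], [-1, [0.12, 0.0, -0.44], [0.0, 0.0, 0.0]], [-1, [0.12, 0.01, -0.45], [0.0, 0.0, 0.0]], [-1, [0.0, 0.39, -0.46], [0.0, -0.08, 0.0]], [-1, [-0.06, 0.4, -0.45], [0.0, -0.09, 0.0]], [-1, [-0.13, 0.39, -0.43], [0.0, -0.08, 0.0]], [-1, [-0.18, 0.4, -0.42], [0.0, -0.09, 0.0]], [-1, [-0.23, 0.39, -0.39], [0.0, -0.08, 0.0]]]'

```text
t: 7.5
ee_pos: [506.1, -40.6, 251.8]
orientation: [3.071, 0.043, -0.616]
ft_force: [0.6, 0.6, -3.1]
width: 60.4
grasp_force: 29.9
```

>>> apply_moves --targets '[[-1, [-0.29, 0.4, -0.36], [0.0, -0.08, 0.0]], [-1, [-0.2, 0.63, 0.07], [0.0, -0.08, 0.0]], [-1, [-0.2, 0.63, 0.1], [0.0, -0.09, 0.0]], [-1, [-0.17, 0.63, 0.13], [0.0, -0.08, 0.0]], [-1, [-0.16, 0.62, 0.15], [0.0, -0.09, 0.0]], [-1, [-0.14, 0.63, 0.16], [0.0, -0.08, 0.0]], [-1, [-0.11, 0.63, 0.19], [0.0, -0.08, 0.0]]]'

```text
t: 8.38
ee_pos: [441.5, -251.3, 283.9]
orientation: [2.479, 0.033, -1.897]
ft_force: [0.5, -0.5, -2.1]
width: 60.3
grasp_force: 29.9
```

>>> apply_moves --targets '[[-1, [0.24, 0.55, 0.38], [0.0, 0.0, 0.0]], [-1, [0.24, 0.55, 0.38], [0.0, 0.0, 0.0]], [-1, [0.25, 0.55, 0.38], [0.0, 0.0, 0.0]], [-1, [0, 0, 0], [0, 0, 0]]]'

```text
t: 8.88
ee_pos: [397.1, -335.4, 232.9]
orientation: [2.482, 0.031, -1.897]
ft_force: [0.3, -0.6, -2.0]
width: 59.8
grasp_force: 29.9
```

```bash
python3 - <<'E'
from h import *
s=shot('scene');t=shot('side');o=s['o'];print(o['qpos'],o['ee_pos'],R.from_rotvec(o['orientation']).as_matrix().round(3))
cv2.imwrite('pics/p2.png',np.hstack([s['px'][100:400,60:440],t['px'][20:320,240:620]]))
plan([(tcp([417,-334,116],Rt(2,75)),Rt(2,75),-1,35)],-1)
E
```

```text
[-0.45522928  0.87712672  1.35283741 -0.5490845   2.1118174   1.13114763] [ 397.08379994 -335.36379885  232.87500507] [[ 0.263  0.026 -0.965]
 [ 0.005 -1.    -0.026]
 [-0.965  0.002 -0.263]]
[[-1,[0.59,0.0,0.16],[0.0,0.0,0.0]],[-1,[0.6,0.0,0.17],[0.0,0.0,0.0]],[-1,[0.59,0.0,0.16],[0.0,0.0,0.0]],[-1,[0.59,0.0,0.16],[0.0,0.0,0.0]]]
```

View pics/p2.png

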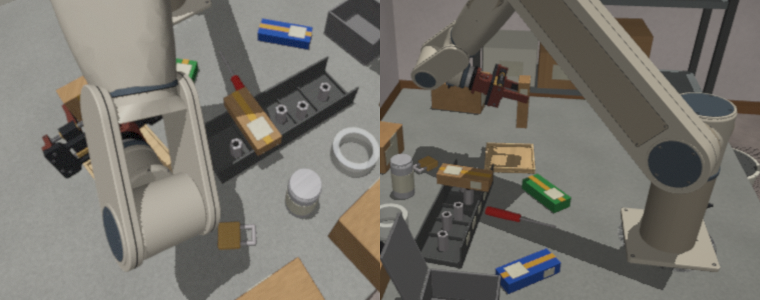

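The side half shows the carton hanging upright at about (523,100) above the tray. Four nuts now show in the bin. Lowering it next.

>>> apply_moves --targets '[[-1, [0.59, 0.0, 0.16], [0.0, 0.0, 0.0]], [-1, [0.6, 0.0, 0.17], [0.0, 0.0, 0.0]], [-1, [0.59, 0.0, 0.16], [0.0, 0.0, 0.0]], [-1, [0.59, 0.0, 0.16], [0.0, 0.0, 0.0]], [-1, [0, 0, 0], [0, 0, 0]]]'

```text
t: 9.6
ee_pos: [398.5, -333.5, 110.2]
orientation: [2.479, 0.036, -1.897]
ft_force: [0.5, -0.3, -0.7]
width: 59.9
grasp_force: 29.9
```

```bash
python3 - <<'E'
from h import *
t=shot('side');o=t['o'];print(o['ee_pos'],R.from_rotvec(o['orientation']).apply([0,0,-19])+o['ee_pos'])
c=t['px'][80:230,330:460];cv2.imwrite('pics/p3.png',cv2.resize(c,None,fx=4,fy=4))
E
```

```text
[ 398.52408122 -333.54478836  110.22335673] [ 416.85339582 -332.98351115  115.19539798]
```

View pics/p3.png

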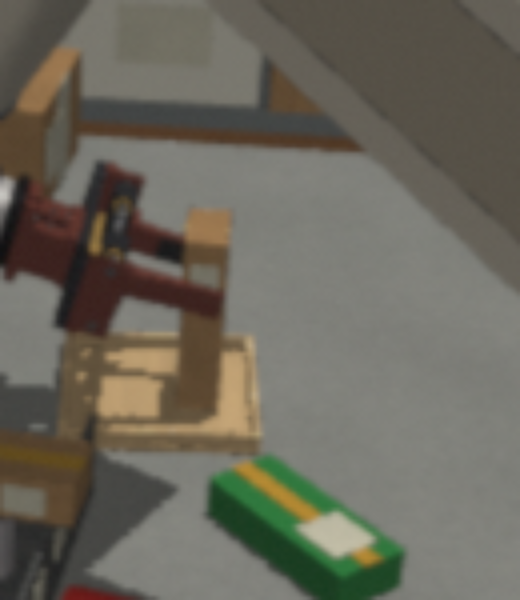

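The close-up shows the carton upright inside the tray around (200,320), clear of its walls. I'll lower it to touch and then release.

>>> apply_moves --targets '[[-1, [0.04, 0, 0.01], [0, 0, 0]], [-1, [0.04, 0, 0.01], [0, 0, 0]], [-1, [0.04, 0, 0.01], [0, 0, 0]], [-1, [0, 0, 0], [0, 0, 0]]]'

```text
t: 10.15
ee_pos: [398.6, -334.9, 105.2]
orientation: [2.481, 0.032, -1.893]
ft_force: [0.1, 0.2, -0.9]
width: 60.1
grasp_force: 29.9
```

>>> apply_moves --targets '[[-1, [0.04, 0, 0.01], [0, 0, 0]], [-1, [0, 0, 0], [0, 0, 0]]]'

```text
t: 10.4
ee_pos: [398.8, -334.8, 104.4]
orientation: [2.479, 0.031, -1.896]
ft_force: [0.3, 1.0, 5.4]
width: 59.9
grasp_force: 29.9
```

>>> apply_moves --targets '[[1, [0, 0, 0], [0, 0, 0]], [1, [0, 0, 0], [0, 0, 0]], [1, [0, 0, 0], [0, 0, 0]], [1, [0, 0, -0.4], [0, 0, 0]], [1, [0, 0, -0.8], [0, 0, 0]], [1, [0, 0, -0.9], [0, 0, 0]], [1, [0, 0, -0.9], [0, 0, 0]]]'

```text
t: 11.28
ee_pos: [544.3, -330.5, 143.0]
orientation: [2.481, 0.032, -1.894]
ft_force: [0.9, -0.6, -0.4]
width: 87.9
grasp_force: 0.0
```

```bash
python3 - <<'E'
from h import *
Q=Rt(-6,-15);g=np.array([523,-73.7,90]);d=Q.apply([0,0,1]);Qm=Rt(-2,25)
plan([((510,-230,300),Qm),(tcp(g-120*d,Q),Q),(tcp(g-40*d,Q),Q),(tcp(g,Q),Q,1,20)],1)
E
```

```text
[[1,[-0.53,-0.34,-0.04],[0.01,0.09,0.0]],[1,[-0.53,-0.33,-0.1],[0.0,0.09,0.01]],[1,[-0.5,-0.33,-0.18],[0.01,0.1,0.0]],[1,[-0.48,-0.34,-0.26],[0.0,0.09,0.01]],[1,[-0.44,-0.32,-0.31],[0.01,0.09,0.0]],[1,[-0.39,-0.33,-0.37],[0.0,0.09,0.0]],[1,[0.13,-0.64,0.44],[0.0,0.09,0.01]],[1,[0.06,-0.63,0.44],[0.0,0.09,0.01]]]
[[1,[-0.02,-0.64,0.45],[0.0,0.09,0.01]],[1,[-0.09,-0.64,0.45],[0.0,0.09,0.01]],[1,[-0.16,-0.63,0.42],[0.0,0.09,0.01]],[1,[-0.01,-0.01,0.8],[0.0,0.0,0.0]],[1,[0.0,0.0,0.8],[0.0,0.0,0.0]],[1,[0.0,0.0,0.27],[0.0,0.0,0.0]],[1,[-0.01,-0.01,0.26],[0.0,0.0,0.0]],[1,[0.0,0.0,0.27],[0.0,0.0,0.0]]]
```

>>> apply_moves --targets '[[1, [-0.53, -0.34, -0.04], [0.01, 0.09, 0.0]], [1, [-0.53, -0.33, -0.1], [0.0, 0.09, 0.01]], [1, [-0.5, -0.33, -0.18], [0.01, 0.1, 0.0]], [1, [-0.48, -0.34, -0.26], [0.0, 0.09, 0.01]], [1, [-0.44, -0.32, -0.31], [0.01, 0.09, 0.0]], [1, [-0.39, -0.33, -0.37], [0.0, 0.09, 0.0]], [1, [0.13, -0.64, 0.44], [0.0, 0.09, 0.01]], [1, [0.06, -0.63, 0.44], [0.0, 0.09, 0.01]]]'

```text
t: 12.28
ee_pos: [504.1, -166.1, 255.3]
orientation: [3.124, -0.092, -0.235]
ft_force: [0.6, -0.3, -0.3]
width: 87.8
grasp_force: 0.0
```

>>> apply_moves --targets '[[1, [-0.02, -0.64, 0.45], [0.0, 0.09, 0.01]], [1, [-0.09, -0.64, 0.45], [0.0, 0.09, 0.01]], [1, [-0.16, -0.63, 0.42], [0.0, 0.09, 0.01]], [1, [0, 0, 0], [0, 0, 0]]]'

```text
t: 12.78
ee_pos: [491.1, -69.0, 184.6]
orientation: [3.09, -0.155, 0.406]
ft_force: [0.4, -0.6, -0.2]
width: 88.0
grasp_force: 0.0
```

```bash
python3 - <<'E'
from h import *
np.set_printoptions(precision=3,suppress=True)
s=shot('wrist','w4.png');print(s['o']['ee_pos'],s['o']['qpos'])
best=None
for x in ctrl.masks_of('cartonA','wrist'):
    m=x['region'];c=np.array(np.nonzero(m)[::-1]).mean(1);w=atz(s,c,104)
    print(round(x['score'],2),int(m.sum()),c,w,*fit([s],[m],CART,(w[0],w[1],0),87))
t=shot('side')
for x in ctrl.masks_of('cartonA','side'):
    m=x['region'];c=np.array(np.nonzero(m)[::-1]).mean(1);print('side',x['bbox'],c,int(m.sum()))
    w=atz(t,c,81)
    if abs(w[0]-414)<60 and abs(w[1]+334)<80: print(fit([t],[m],[box(-17,17,-30,30,6,156)],(414,-334,0)))
Q=Rt(-6,-15);g=np.array([523,-73.7,90]);d=Q.apply([0,0,1])
plan([(tcp(g-40*d,Q),Q),(tcp(g,Q),Q,1,20)],1)
E
```

```text
[491.054 -69.024 184.646] [-0.17   0.19   2.112  0.019  0.577  1.486]
0.74 284 [599.194 257.387] [ 417.905 -391.091  104.   ] [ 417.23  -467.485    1.387] 0.09649427282193679
0.56 1310 [405.989 324.641] [ 400.128 -136.829  104.   ] [ 325.858 -147.549    0.24 ] 0.22199383350462487
side [358.3, 268.6, 419.7, 314.0] [388.796 289.849] 1635
side [272.6, 181.0, 356.2, 286.2] [310.93  246.046] 3300
side [380.5, 194.4, 427.9, 230.6] [406.041 212.404] 984
side [235.3, 232.6, 292.0, 337.9] [263.447 282.805] 2852
[[1,[-0.02,-0.01,0.81],[0.0,0.0,0.0]],[1,[-0.02,-0.02,0.8],[0.01,-0.01,0.0]],[1,[0.0,0.0,0.27],[0.0,0.0,0.0]],[1,[0.0,0.0,0.26],[0.0,0.0,0.0]],[1,[0.01,0.01,0.27],[0.0,0.0,0.0]]]
```

>>> apply_moves --targets '[[1, [-0.02, -0.01, 0.81], [0.0, 0.0, 0.0]], [1, [-0.02, -0.02, 0.8], [0.01, -0.01, 0.0]], [1, [0.0, 0.0, 0.27], [0.0, 0.0, 0.0]], [1, [0.0, 0.0, 0.26], [0.0, 0.0, 0.0]], [1, [0.01, 0.01, 0.27], [0.0, 0.0, 0.0]], [-1, [0, 0, 0], [0, 0, 0]], [-1, [0, 0, 0], [0, 0, 0]], [-1, [0, 0, 0], [0, 0, 0]]]'

```text
t: 13.98
ee_pos: [526.1, -73.5, 71.1]
orientation: [3.107, -0.155, 0.396]
ft_force: [1.0, -0.5, -0.5]
width: 61.3
grasp_force: 0.0
```

>>> apply_moves --targets '[[-1, [0, 0, 0], [0, 0, 0]]]'

```text
t: 14.1
ee_pos: [526.1, -73.5, 71.0]
orientation: [3.107, -0.155, 0.396]
ft_force: [-1.1, -1.0, 4.8]
width: 59.9
grasp_force: 29.9
```

```bash
python3 - <<'E'
from h import *
o=ctrl.get_obs();r=R.from_rotvec(o['orientation']);g=o['ee_pos']-19*r.apply([0,0,1]);print(g)
a=ctrl.get_image('scene')['pixels'];b=ctrl.get_image('side')['pixels']
cv2.imwrite('pics/p5.png',np.hstack([a[100:400,60:440],b[20:320,240:620]]))
Q=Rt(-6,-15);st=plan([(tcp(g+[0,0,70],Q),Q,-1,30)],-1)
Q1=Rt(-3,30);Q2=Rt(2,75)
plan([(tcp([530,-130,300],Q1),Q1),(tcp([500,-280,310],Q2),Q2),(tcp([479,-334,260],Q2),Q2)],-1,start=st)
E
```

```text
[521.35011852 -73.19287395  89.4367214 ]
[[-1,[0.12,0.0,-0.45],[0.0,0.0,0.0]],[-1,[0.12,0.0,-0.45],[0.0,0.0,0.0]],[-1,[0.11,-0.01,-0.46],[-0.01,0.01,0.0]]]
[[-1,[0.13,0.19,-0.46],[0.0,-0.08,-0.01]],[-1,[0.06,0.19,-0.46],[0.0,-0.09,0.0]],[-1,[0.0,0.2,-0.48],[0.0,-0.08,-0.01]],[-1,[-0.06,0.19,-0.46],[0.0,-0.09,0.0]],[-1,[-0.13,0.19,-0.46],[0.0,-0.08,-0.01]],[-1,[-0.19,0.19,-0.43],[0.0,-0.08,0.0]],[-1,[-0.12,0.51,-0.01],[-0.01,-0.08,-0.01]],[-1,[-0.13,0.51,0.01],[0.0,-0.09,0.0]]]
[[-1,[-0.13,0.51,0.03],[-0.01,-0.08,-0.01]],[-1,[-0.12,0.51,0.06],[-0.01,-0.09,-0.01]],[-1,[-0.13,0.5,0.08],[-0.01,-0.08,0.0]],[-1,[-0.12,0.5,0.1],[-0.01,-0.08,-0.01]],[-1,[0.42,0.53,0.36],[0.0,0.0,0.0]],[-1,[0.43,0.53,0.36],[0.0,0.0,0.0]]]
```

View pics/p5.png

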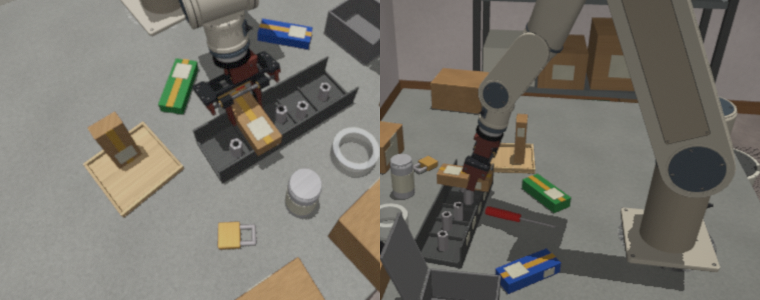

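Carton A stands in the tray (left crop, about (115,145)), and carton B is gripped. Now moving B over.

>>> apply_moves --targets '[[-1, [0.12, 0.0, -0.45], [0.0, 0.0, 0.0]], [-1, [0.12, 0.0, -0.45], [0.0, 0.0, 0.0]], [-1, [0.11, -0.01, -0.46], [-0.01, 0.01, 0.0]], [-1, [0.13, 0.19, -0.46], [0.0, -0.08, -0.01]], [-1, [0.06, 0.19, -0.46], [0.0, -0.09, 0.0]], [-1, [0.0, 0.2, -0.48], [0.0, -0.08, -0.01]], [-1, [-0.06, 0.19, -0.46], [0.0, -0.09, 0.0]], [-1, [-0.13, 0.19, -0.46], [0.0, -0.08, -0.01]]]'

```text
t: 15.2
ee_pos: [521.4, -120.4, 260.2]
orientation: [-3.073, 0.089, 0.617]
ft_force: [-0.2, -0.2, -2.2]
width: 60.0
grasp_force: 30.0
```

>>> apply_moves --targets '[[-1, [-0.19, 0.19, -0.43], [0.0, -0.08, 0.0]], [-1, [-0.12, 0.51, -0.01], [-0.01, -0.08, -0.01]], [-1, [-0.13, 0.51, 0.01], [0.0, -0.09, 0.0]], [-1, [-0.13, 0.51, 0.03], [-0.01, -0.08, -0.01]], [-1, [-0.12, 0.51, 0.06], [-0.01, -0.09, -0.01]], [-1, [-0.13, 0.5, 0.08], [-0.01, -0.08, 0.0]], [-1, [-0.12, 0.5, 0.1], [-0.01, -0.08, -0.01]]]'

```text
t: 16.08
ee_pos: [481.7, -281.3, 304.1]
orientation: [2.472, 0.053, -1.894]
ft_force: [-0.6, -0.4, -2.5]
width: 59.8
grasp_force: 30.0
```

>>> apply_moves --targets '[[-1, [0.42, 0.53, 0.36], [0.0, 0.0, 0.0]], [-1, [0.43, 0.53, 0.36], [0.0, 0.0, 0.0]], [-1, [0, 0, 0], [0, 0, 0]]]'

```text
t: 16.45
ee_pos: [458.8, -335.7, 251.8]
orientation: [2.475, 0.051, -1.896]
ft_force: [0.2, 0.2, -2.1]
width: 59.9
grasp_force: 30.0
```

```bash
python3 - <<'E'
from h import *
t=shot('side');o=t['o'];r=R.from_rotvec(o['orientation']);print(o['ee_pos']-19*r.apply([0,0,1]))
c=t['px'][60:230,320:470];u=shot('scene')['px'][200:350,100:300]
cv2.imwrite('pics/p6.png',np.hstack([cv2.resize(c,(400,453)),cv2.resize(u,(400,453))]))
plan([(tcp([479,-334,116],Rt(2,75)),Rt(2,75),-1,40)],-1)
E
```

```text
[ 477.10731583 -334.97324659  256.73521502]
[[-1,[0.69,0.0,0.19],[0.0,0.0,0.0]],[-1,[0.69,0.0,0.18],[0.0,0.0,0.0]],[-1,[0.69,0.0,0.19],[0.0,0.0,0.0]],[-1,[0.69,0.0,0.19],[0.0,0.0,0.0]]]
```

View pics/p6.png

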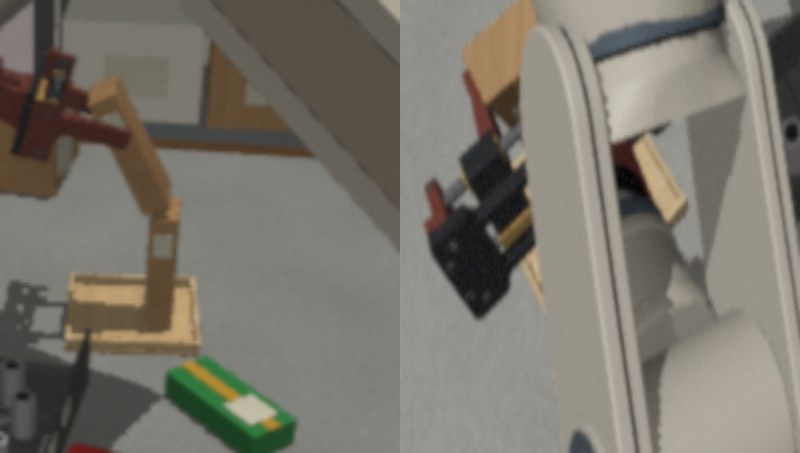

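Side crop: carton B has slipped in the grip. It leans about 28° with its lower end towards −x, near A's top at (160,205). I'll work out the lean and correct it with tool pitch.

```bash
python3 - <<'E'
from h import *
t=shot('side')
def aty(uv,y):
    c,d=ray(t,uv);return c+d*(y-c[1])/d[1]
f=lambda x,y:(320+x/2.667,60+y/2.667)
for a,b in [((88,108),(130,200)),((122,85),(170,190)),((105,95),(160,205))]:
    p,q=aty(f(*a),-320),aty(f(*b),-320);print(p,q,np.degrees(np.arctan2(p[0]-q[0],p[2]-q[2])))
p=aty(f(148,215),-320),aty(f(150,325),-320);print('A ref',*p)
o=t['o'];r=R.from_rotvec(o['orientation']);g=o['ee_pos']-19*r.apply([0,0,1])
Q=Rt(2,75);st=plan([(tcp(g+[25,0,35],Q),Q)],-1)
Q=Rt(2,49);plan([(tcp(g+[25,0,35],Q),Q)],-1,start=st)
E
```

```text
[ 503.15497612 -320.          280.01768519] [ 451.02436926 -320.          169.61778503] 25.27658523879721
[ 466.08609383 -320.          309.42439855] [ 405.63327777 -320.          185.90880527] 26.07872939515064
[ 484.54352245 -320.          296.59284655] [ 415.99007185 -320.          165.91974557] 27.68230871963026
A ref [ 429.18510675 -320.          151.91119602] [ 418.96855884 -320.            1.88370108]
[[-1,[-0.54,0.02,-0.66],[0.0,0.0,0.0]]]
[[-1,[0.06,0.0,-0.01],[0.0,0.1,0.0]],[-1,[0.05,0.0,0.0],[0.0,0.09,0.0]],[-1,[0.06,0.0,0.0],[0.0,0.1,0.0]]]
```

>>> apply_moves --targets '[[-1, [-0.54, 0.02, -0.66], [0.0, 0.0, 0.0]], [-1, [0.06, 0.0, -0.01], [0.0, 0.1, 0.0]], [-1, [0.05, 0.0, 0.0], [0.0, 0.09, 0.0]], [-1, [0.06, 0.0, 0.0], [0.0, 0.1, 0.0]], [-1, [0, 0, 0], [0, 0, 0]]]'

```text
t: 17.23
ee_pos: [489.6, -334.1, 285.5]
orientation: [2.846, 0.058, -1.277]
ft_force: [-0.4, -0.4, -2.0]
width: 59.9
grasp_force: 30.0
```

```bash
python3 - <<'E'
from h import *
t=shot('side');o=t['o'];r=R.from_rotvec(o['orientation']);g=o['ee_pos']-19*r.apply([0,0,1]);print(g,o['width'],r.apply([0,0,1]))
c=t['px'][50:200,320:470].copy()
# outline of an upright carton held: scan vertical offset of grip along carton
cv2.imwrite('pics/p7.png',cv2.resize(c,(600,600),interpolation=cv2.INTER_CUBIC))
ms=[x for x in ctrl.masks_of('cartonA','side')]
for x in ms: print(x['bbox'],round(x['score'],2))
E
```

```text
[ 503.76509382 -333.42136856  298.08939702] 59.91904867791752 [-0.74638388 -0.03484126 -0.66460303]
[356.5, 268.2, 419.9, 313.3] 0.73
[324.8, 209.4, 331.8, 226.6] 0.61
[382.3, 195.0, 427.9, 231.6] 0.6
[375.5, 131.6, 386.1, 181.3] 0.56
[189.7, 259.0, 250.5, 334.9] 0.35
[343.4, 161.7, 396.3, 189.5] 0.26
```

View pics/p7.png

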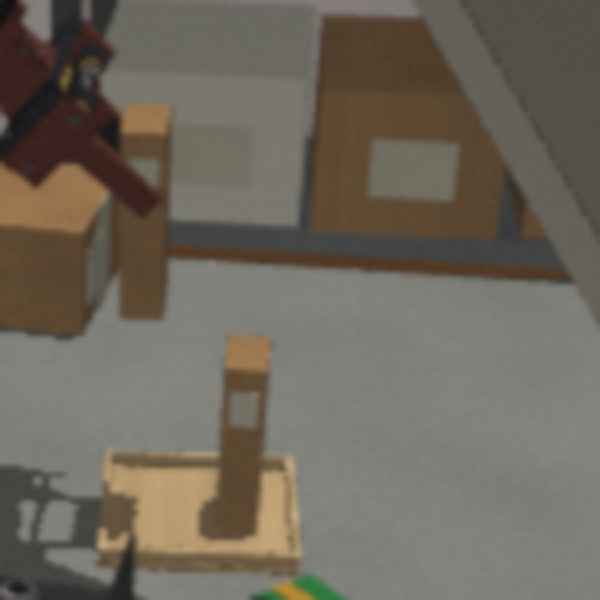

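Both cartons look upright now: B's left edge runs (122,132) to (120,318), A's (223,372) to (218,536). I'll check the angle numerically.

```bash
python3 - <<'E'
from h import *
t=shot('side')
def aty(uv,y):
    c,d=ray(t,(320+uv[0]/4,50+uv[1]/4));return c+d*(y-c[1])/d[1]
for n,a,b in [('B',(122,134),(120,318)),('B',(168,138),(164,319)),('A',(224,372),(219,535)),('A',(268,376),(259,537))]:
    p,q=aty(a,-304),aty(b,-304);print(n,p,q,np.degrees(np.arctan2(p[0]-q[0],p[2]-q[2])))
o=t['o'];Q=R.from_rotvec(o['orientation']);g=o['ee_pos']-19*Q.apply([0,0,1])
plan([(tcp([477,-334,130],Q),Q,-1,45)],-1)
E
```

```text
B [ 510.04776789 -304.          338.6773682 ] [ 508.04262926 -304.          191.7127909 ] 0.7816771574919198
B [ 476.46579155 -304.          337.57279434] [ 474.21555253 -304.          193.42888815] 0.8943751414947235
A [ 426.23271726 -304.          152.02016692] [ 422.56022442 -304.            4.07477178] 1.4219782648389372
A [ 392.35653732 -304.          151.33484274] [ 390.23875707 -304.            5.41055481] 0.8314678392073918
[[-1,[0.53,0.0,0.64],[0.0,0.0,0.0]],[-1,[0.53,0.0,0.64],[0.0,0.0,0.0]],[-1,[0.53,-0.01,0.64],[0.0,0.0,0.0]],[-1,[0.53,0.0,0.64],[0.0,0.0,0.0]]]
```

```bash
python3 - <<'E'
from h import *
o=ctrl.get_obs();Q=R.from_rotvec(o['orientation'])
st=plan([(tcp([488,-334,117],Q),Q,-1,45)],-1)
plan([(tcp([488,-334,113],Q),Q,-1,1.5)],-1,start=st)
E
```

```text
[[-1,[0.61,0.0,0.64],[0.0,0.0,0.0]],[-1,[0.62,0.0,0.64],[0.0,0.0,0.0]],[-1,[0.61,0.0,0.64],[0.0,0.0,0.0]],[-1,[0.62,0.0,0.64],[0.0,0.0,0.0]]]
[[-1,[0.02,0.0,0.02],[0.0,0.0,0.0]],[-1,[0.02,0.0,0.02],[0.0,0.0,0.0]],[-1,[0.02,0.0,0.02],[0.0,0.0,0.0]]]
```

>>> apply_moves --targets '[[-1, [0.61, 0.0, 0.64], [0.0, 0.0, 0.0]], [-1, [0.62, 0.0, 0.64], [0.0, 0.0, 0.0]], [-1, [0.61, 0.0, 0.64], [0.0, 0.0, 0.0]], [-1, [0.62, 0.0, 0.64], [0.0, 0.0, 0.0]], [-1, [0, 0, 0], [0, 0, 0]]]'

```text
t: 18.0
ee_pos: [472.3, -334.0, 101.0]
orientation: [2.843, 0.063, -1.299]
ft_force: [0.1, 0.4, -0.2]
width: 59.8
grasp_force: 30.0
```

>>> apply_moves --targets '[[-1, [0.02, 0.0, 0.02], [0.0, 0.0, 0.0]], [-1, [0.02, 0.0, 0.02], [0.0, 0.0, 0.0]], [-1, [0, 0, 0], [0, 0, 0]]]'

```text
t: 18.38
ee_pos: [474.8, -335.4, 102.8]
orientation: [2.846, 0.059, -1.283]
ft_force: [0.6, 0.4, -2.7]
width: 59.6
grasp_force: 30.0
```

>>> apply_moves --targets '[[-1, [0.02, 0.0, 0.02], [0.0, 0.0, 0.0]], [-1, [0.02, 0.0, 0.02], [0.0, 0.0, 0.0]], [-1, [0, 0, 0], [0, 0, 0]]]'

```text
t: 18.75
ee_pos: [473.9, -335.2, 98.9]
orientation: [2.846, 0.06, -1.285]
ft_force: [-0.9, 0.6, -2.8]
width: 60.0
grasp_force: 30.0
```

>>> apply_moves --targets '[[-1, [0.02, 0.0, 0.02], [0.0, 0.0, 0.0]], [-1, [0, 0, 0], [0, 0, 0]]]'

```text
t: 19.0
ee_pos: [473.9, -335.2, 97.4]
orientation: [2.846, 0.06, -1.286]
ft_force: [0.1, -0.0, -2.1]
width: 59.6
grasp_force: 30.0
```

>>> apply_moves --targets '[[-1, [0.02, 0.0, 0.02], [0.0, 0.0, 0.0]], [-1, [0, 0, 0], [0, 0, 0]]]'

```text
t: 19.25
ee_pos: [474.0, -335.3, 97.0]
orientation: [2.845, 0.059, -1.286]
ft_force: [0.4, -0.0, 5.0]
width: 59.8
grasp_force: 30.0
```

>>> apply_moves --targets '[[-1, [0.02, 0.0, 0.02], [0.0, 0.0, 0.0]], [-1, [0, 0, 0], [0, 0, 0]]]'

```text
t: 19.5
ee_pos: [474.1, -335.3, 97.0]
orientation: [2.845, 0.059, -1.286]
ft_force: [1.7, 1.3, 12.6]
width: 59.9
grasp_force: 30.0
```

>>> apply_moves --targets '[[-1, [-0.02, 0, -0.02], [0, 0, 0]], [1, [0, 0, 0], [0, 0, 0]], [1, [0, 0, 0], [0, 0, 0]], [1, [0, 0, 0], [0, 0, 0]], [1, [0, 0, -0.4], [0, 0, 0]], [1, [0, 0, -0.9], [0, 0, 0]], [1, [0, 0, -0.9], [0, 0, 0]], [1, [0, 0, -0.9], [0, 0, 0]]]'

```text
t: 20.5
ee_pos: [590.8, -330.1, 199.4]
orientation: [2.846, 0.059, -1.286]
ft_force: [0.2, -0.3, -0.0]
width: 88.1
grasp_force: 0.0
```

```bash
python3 - <<'E'
from h import *
plan([((560,-200,300),Rt(0,15)),((490,0,330),Rt(0))],1)
E
```

```text
[[1,[-0.46,-0.66,-0.24],[0.0,0.09,0.01]],[1,[-0.44,-0.64,-0.3],[0.01,0.1,0.0]],[1,[-0.38,-0.66,-0.35],[0.0,0.09,0.01]],[1,[-0.34,-0.65,-0.41],[0.01,0.09,0.0]],[1,[-0.3,-0.8,-0.04],[0.0,0.03,0.0]],[1,[-0.29,-0.8,-0.05],[0.0,0.04,0.0]],[1,[-0.29,-0.8,-0.06],[0.0,0.03,0.0]],[1,[-0.29,-0.8,-0.09],[0.0,0.04,0.0]]]
[[1,[-0.28,-0.81,-0.1],[-0.01,0.03,0.0]]]
```

>>> apply_moves --targets '[[1, [-0.46, -0.66, -0.24], [0.0, 0.09, 0.01]], [1, [-0.44, -0.64, -0.3], [0.01, 0.1, 0.0]], [1, [-0.38, -0.66, -0.35], [0.0, 0.09, 0.01]], [1, [-0.34, -0.65, -0.41], [0.01, 0.09, 0.0]], [1, [-0.3, -0.8, -0.04], [0.0, 0.03, 0.0]], [1, [-0.29, -0.8, -0.05], [0.0, 0.04, 0.0]], [1, [-0.29, -0.8, -0.06], [0.0, 0.03, 0.0]], [1, [-0.29, -0.8, -0.09], [0.0, 0.04, 0.0]]]'

```text
t: 21.5
ee_pos: [502.6, -39.1, 323.5]
orientation: [-3.133, -0.004, 0.071]
ft_force: [1.1, 0.8, 0.2]
width: 87.8
grasp_force: 0.0
```

>>> apply_moves --targets '[[1, [-0.28, -0.81, -0.1], [-0.01, 0.03, 0.0]], [1, [0, 0, 0], [0, 0, 0]]]'

```text
t: 21.75
ee_pos: [488.0, 2.1, 330.0]
orientation: [3.134, 0.01, 0.002]
ft_force: [-0.5, -0.2, 0.1]
width: 88.0
grasp_force: 0.0
```

```bash
python3 - <<'E'
from h import *
np.set_printoptions(precision=1,suppress=True)
s=shot('wrist');t=shot('scene');print(s['o']['ee_pos'])
for c,S in(('wrist',s),('scene',t)):
  for x in ctrl.masks_of('nut0',c):
    m=x['region'];q=np.array(np.nonzero(m)[::-1]).mean(1);print(c,round(x['score'],2),int(m.sum()),q,atz(S,q,28)[:2])
  print(c,[(np.round(x['xy']),round(x['score'],2),atz(S,x['xy'],28)[:2]) for x in ctrl.pinpoint('nut0',c)])
a=cv2.resize(s['px'][60:200,170:470],(640,300),interpolation=cv2.INTER_CUBIC);b=cv2.resize(t['px'][150:290,140:440],(640,300),interpolation=cv2.INTER_CUBIC)
cv2.imwrite('pics/p8.png',np.vstack([a,b]))
E
```

```text
[488.    2.1 330. ]
wrist 0.78 354 [229.2 115.4] [571.4 138.6]
wrist 0.68 293 [282.2 109.7] [577.5  56.8]
wrist 0.62 344 [406.6 123.4] [ 560.7 -131.1]
wrist 0.62 243 [314.1 125. ] [554.2   9.4]
wrist [(array([283., 111.]), 0.86, array([575.2,  55.2])), (array([316., 124.]), 0.78, array([556.2,   5.8])), (array([367., 134.]), 0.71, array([542.2, -70. ])), (array([406., 121.]), 0.67, array([ 563.8, -130.9])), (array([229., 113.]), 0.61, array([574.7, 138.7]))]
scene 0.71 176 [295.3 248. ] [ 560.8 -130.8]
scene 0.51 178 [340.4 214.1] [555.3   8.3]
scene 0.51 162 [383.3 191.8] [572.1 136.3]
scene 0.47 186 [361.2 210.3] [578.5  55.5]
scene 0.45 181 [310.  227.3] [538.7 -71.7]
scene [(array([338., 215.]), 0.64, array([553.9,   0.7])), (array([296., 247.]), 0.63, array([ 559.7, -129.2])), (array([384., 192.]), 0.61, array([575.5, 137.1])), (array([311., 226.]), 0.58, array([537.1, -67.2]))]
```

View pics/p8.png

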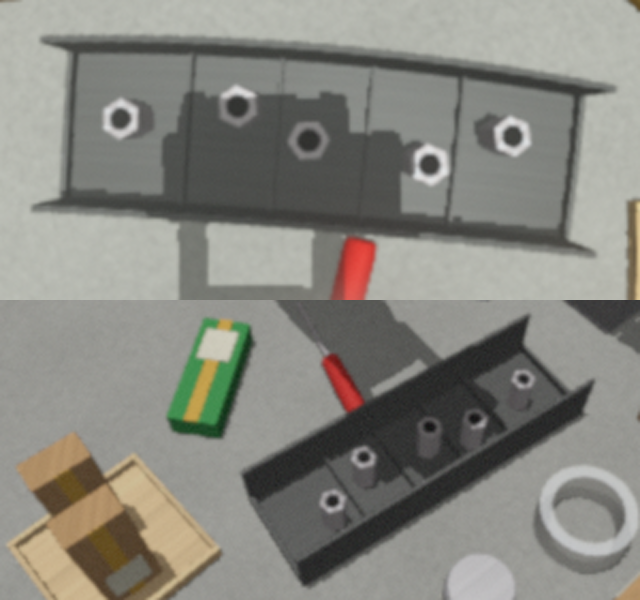

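Crop: five nuts stand one per cell, hole centres at about (120,118), (237,106), (309,141), (430,165) and (512,136). Both cartons stand in the tray.

```bash
cat >> h.py <<'E'
def seq(n,spot,yaw=0,high=150):
    "approach, grip at n, lift, to spot, release"
    Q=Rt(yaw);print('# pick');st=plan([((n[0],n[1],high),Q,.14),((n[0],n[1],24),Q,.14,42)],.14)
    Q0=Rt(0);print('# carry');st=plan([((n[0],n[1],high),Q,-1),((spot[0],spot[1],high),Q0,-1),((spot[0],spot[1],62),Q0,-1)],-1,start=((n[0],n[1],24.),Q))
E
python3 - <<'E'
from h import *
np.set_printoptions(precision=1,suppress=True)
s=shot('wrist')
for u,v in [(120,118),(237,106),(309,141),(430,165),(512,136)]:
    print(atz(s,(170+u/2.1333,60+v/2.1429),52)[:2])
n=atz(s,(170+120/2.1333,60+118/2.1429),52);seq(n,(520,345))
E
```

```text
[572.9 132.4]
[577.9  52.2]
[554.2   4.8]
[539.3 -75.6]
[ 560.9 -132.2]
# pick
[[0.14,[0.33,-0.54,0.71],[0.0,0.0,0.0]],[0.14,[0.34,-0.53,0.71],[0.0,0.0,0.0]],[0.14,[0.33,-0.54,0.71],[0.0,0.0,0.0]],[0.14,[0.34,-0.54,0.71],[0.0,0.0,0.0]],[0.14,[0.33,-0.54,0.71],[0.0,0.0,0.0]],[0.14,[0.0,0.0,0.63],[0.0,0.0,0.0]],[0.14,[0.0,-0.01,0.63],[0.0,0.0,0.0]],[0.14,[0.0,0.0,0.63],[0.0,0.0,0.0]]]
[[0.14,[0.01,-0.01,0.63],[0.0,0.0,0.0]]]
# carry
[[-1,[0.0,0.0,-0.84],[0.0,0.0,0.0]],[-1,[0.0,0.0,-0.84],[0.0,0.0,0.0]],[-1,[0.0,0.0,-0.84],[0.0,0.0,0.0]],[-1,[-0.21,-0.85,0.0],[0.0,0.0,0.0]],[-1,[-0.21,-0.85,0.0],[0.0,0.0,0.0]],[-1,[-0.22,-0.85,0.0],[0.0,0.0,0.0]],[-1,[-0.21,-0.85,0.0],[0.0,0.0,0.0]],[-1,[-0.21,-0.85,0.0],[0.0,0.0,0.0]]]
[[-1,[0.0,0.0,0.88],[0.0,0.0,0.0]],[-1,[0.0,0.0,0.88],[0.0,0.0,0.0]]]
```

>>> apply_moves --targets '[[0.14, [0.33, -0.54, 0.71], [0.0, 0.0, 0.0]], [0.14, [0.34, -0.53, 0.71], [0.0, 0.0, 0.0]], [0.14, [0.33, -0.54, 0.71], [0.0, 0.0, 0.0]], [0.14, [0.34, -0.54, 0.71], [0.0, 0.0, 0.0]], [0.14, [0.33, -0.56, 0.71], [0.0, 0.0, 0.0]], [0.14, [0.0, 0.0, 0.63], [0.0, 0.0, 0.0]], [0.14, [0.0, -0.01, 0.63], [0.0, 0.0, 0.0]], [0.14, [0.0, 0.0, 0.63], [0.0, 0.0, 0.0]]]'

```text
t: 23.1
ee_pos: [572.7, 133.7, 54.5]
orientation: [3.134, 0.004, -0.001]
ft_force: [0.4, -0.5, -0.3]
width: 49.9
grasp_force: 0.0
```

>>> apply_moves --targets '[[0.14, [0.01, -0.01, 0.63], [0.0, 0.0, 0.0]], [0.14, [0, 0, 0], [0, 0, 0]], [-1, [0, 0, 0], [0, 0, 0]], [-1, [0, 0, 0], [0, 0, 0]], [-1, [0, 0, 0], [0, 0, 0]], [-1, [0, 0, 0], [0, 0, 0]]]'

```text
t: 23.85
ee_pos: [573.7, 134.8, 25.9]
orientation: [3.134, 0.005, 0.003]
ft_force: [0.2, -0.4, 6.1]
width: 23.3
grasp_force: 30.0
```

>>> apply_moves --targets '[[-1, [0.0, 0.0, -0.84], [0.0, 0.0, 0.0]], [-1, [0.0, 0.0, -0.84], [0.0, 0.0, 0.0]], [-1, [0.0, 0.0, -0.84], [0.0, 0.0, 0.0]], [-1, [-0.21, -0.85, 0.0], [0.0, 0.0, 0.0]], [-1, [-0.21, -0.85, 0.0], [0.0, 0.0, 0.0]], [-1, [-0.22, -0.85, 0.0], [0.0, 0.0, 0.0]], [-1, [-0.21, -0.85, 0.0], [0.0, 0.0, 0.0]], [-1, [-0.21, -0.85, 0.0], [0.0, 0.0, 0.0]]]'

```text
t: 24.85
ee_pos: [518.5, 349.1, 149.2]
orientation: [3.134, 0.005, 0.0]
ft_force: [0.5, 0.5, -1.0]
width: 24.0
grasp_force: 30.0
```

>>> apply_moves --targets '[[-1, [0, 0, 0], [0, 0, 0]], [-1, [0.0, 0.0, 0.88], [0.0, 0.0, 0.0]], [-1, [0.0, 0.0, 0.88], [0.0, 0.0, 0.0]], [-1, [0, 0, 0], [0, 0, 0]]]'

```text
t: 25.35
ee_pos: [516.8, 344.7, 58.0]
orientation: [3.13, 0.004, -0.01]
ft_force: [-0.6, -0.2, -1.3]
width: 23.7
grasp_force: 30.0
```

Release and lift, then take a quick look at the bin and tote.

>>> apply_moves --targets '[[-0.2, [0, 0, 0], [0, 0, 0]], [-0.2, [0, 0, 0], [0, 0, 0]], [-0.2, [0, 0, -0.9], [0, 0, 0]], [-0.2, [0, 0, -0.9], [0, 0, 0]], [0.14, [0.1, 0.9, 0], [0, 0, 0]], [0.14, [0.2, 0.9, 0], [0, 0, 0]], [0.14, [0, 0, 0], [0, 0, 0]]]'

```text
t: 26.22
ee_pos: [535.6, 255.9, 153.8]
orientation: [3.135, 0.0, 0.004]
ft_force: [-0.9, 0.3, -0.3]
width: 50.0
grasp_force: 0.0
```

```bash
cat >> h.py <<'E'
def nuts():
    np.set_printoptions(precision=1,suppress=True)
    for c in('wrist','scene','side'):
        S=shot(c)
        print(c,[(atz(S,x['xy'],28)[:2].round(0).tolist(),round(x['score'],2)) for x in ctrl.pinpoint('nut0',c)],'M',[(atz(S,np.array(np.nonzero(x['region'])[::-1]).mean(1),28)[:2].round(0).tolist(),int(x['region'].sum())) for x in ctrl.masks_of('nut0',c)])
E
python3 - <<'E'
from h import *
nuts();seq((577.5,54),(475,345))
E
```

```text
wrist [([567.0, -128.0], 0.95), ([520.0, 344.0], 0.91), ([579.0, 60.0], 0.88), ([541.0, -68.0], 0.85), ([557.0, 9.0], 0.76)] M [([517.0, 346.0], 918), ([553.0, 7.0], 822), ([539.0, -72.0], 683), ([561.0, -129.0], 660), ([577.0, 55.0], 974)]
scene [([544.0, -82.0], 0.73), ([381.0, -331.0], 0.73), ([568.0, 0.0], 0.67), ([573.0, 51.0], 0.67), ([559.0, -124.0], 0.64), ([524.0, 341.0], 0.58)] M [([561.0, -130.0], 195), ([540.0, -73.0], 197), ([578.0, 55.0], 166), ([555.0, 8.0], 188)]
side [([542.0, -54.0], 0.6), ([515.0, 331.0], 0.5), ([553.0, 26.0], 0.46), ([562.0, -121.0], 0.43)] M [([516.0, 341.0], 264), ([547.0, -1.0], 47), ([537.0, -75.0], 165), ([741.0, 72.0], 956), ([753.0, -140.0], 944)]
# pick
[[0.14,[0.17,0.82,0.01],[0.0,0.0,0.0]],[0.14,[0.17,0.82,0.02],[0.0,0.0,0.0]],[0.14,[0.17,0.82,0.01],[0.0,0.0,0.0]],[0.14,[0.17,0.82,0.01],[0.0,0.0,0.0]],[0.14,[0.17,0.82,0.01],[0.0,0.0,0.0]],[0.14,[0.0,-0.01,0.63],[0.0,0.0,0.0]],[0.14,[0.0,0.0,0.63],[0.0,0.0,0.0]],[0.14,[0.0,-0.01,0.63],[0.0,0.0,0.0]]]
[[0.14,[0.0,0.0,0.63],[0.0,0.0,0.0]]]
# carry
[[-1,[0.0,0.0,-0.84],[0.0,0.0,0.0]],[-1,[0.0,0.0,-0.84],[0.0,0.0,0.0]],[-1,[0.0,0.0,-0.84],[0.0,0.0,0.0]],[-1,[-0.29,-0.83,0.0],[0.0,0.0,0.0]],[-1,[-0.3,-0.83,0.0],[0.0,0.0,0.0]],[-1,[-0.29,-0.83,0.0],[0.0,0.0,0.0]],[-1,[-0.29,-0.84,0.0],[0.0,0.0,0.0]],[-1,[-0.29,-0.83,0.0],[0.0,0.0,0.0]]]
[[-1,[-0.3,-0.83,0.0],[0.0,0.0,0.0]],[-1,[-0.29,-0.83,0.0],[0.0,0.0,0.0]],[-1,[0.0,0.0,0.88],[0.0,0.0,0.0]],[-1,[0.0,0.0,0.88],[0.0,0.0,0.0]]]
```

>>> apply_moves --targets '[[0.14, [0.17, 0.82, 0.01], [0.0, 0.0, 0.0]], [0.14, [0.17, 0.82, 0.02], [0.0, 0.0, 0.0]], [0.14, [0.17, 0.82, 0.01], [0.0, 0.0, 0.0]], [0.14, [0.17, 0.82, 0.01], [0.0, 0.0, 0.0]], [0.14, [0.17, 0.82, 0.01], [0.0, 0.0, 0.0]], [0.14, [0.0, -0.01, 0.63], [0.0, 0.0, 0.0]], [0.14, [0.0, 0.0, 0.63], [0.0, 0.0, 0.0]], [0.14, [0.0, -0.01, 0.63], [0.0, 0.0, 0.0]]]'

```text
t: 27.68
ee_pos: [577.8, 53.4, 54.9]
orientation: [3.134, 0.005, 0.001]
ft_force: [0.4, -0.2, 0.7]
width: 50.5
grasp_force: 0.0
```

>>> apply_moves --targets '[[0.14, [0.0, 0.0, 0.63], [0.0, 0.0, 0.0]], [0.14, [0, 0, 0], [0, 0, 0]], [-1, [0, 0, 0], [0, 0, 0]], [-1, [0, 0, 0], [0, 0, 0]], [-1, [0, 0, 0], [0, 0, 0]], [-1, [0, 0, 0], [0, 0, 0]]]'

```text
t: 28.42
ee_pos: [578.6, 53.3, 25.6]
orientation: [3.134, 0.005, 0.003]
ft_force: [-1.4, 0.9, 7.1]
width: 23.7
grasp_force: 30.0
```

>>> apply_moves --targets '[[-1, [0.0, 0.0, -0.84], [0.0, 0.0, 0.0]], [-1, [0.0, 0.0, -0.84], [0.0, 0.0, 0.0]], [-1, [0.0, 0.0, -0.84], [0.0, 0.0, 0.0]], [-1, [-0.29, -0.83, 0.0], [0.0, 0.0, 0.0]], [-1, [-0.3, -0.83, 0.0], [0.0, 0.0, 0.0]], [-1, [-0.29, -0.83, 0.0], [0.0, 0.0, 0.0]], [-1, [-0.29, -0.84, 0.0], [0.0, 0.0, 0.0]], [-1, [-0.29, -0.83, 0.0], [0.0, 0.0, 0.0]]]'

```text
t: 29.42
ee_pos: [503.2, 262.9, 148.9]
orientation: [3.134, 0.005, 0.0]
ft_force: [-0.8, -0.7, -0.5]
width: 23.7
grasp_force: 30.0
```

>>> apply_moves --targets '[[-1, [-0.3, -0.83, 0.0], [0.0, 0.0, 0.0]], [-1, [-0.29, -0.83, 0.0], [0.0, 0.0, 0.0]], [-1, [0, 0, 0], [0, 0, 0]], [-1, [0.0, 0.0, 0.85], [0.0, 0.0, 0.0]], [-1, [0.0, 0.0, 0.85], [0.0, 0.0, 0.0]], [-1, [0, 0, 0], [0, 0, 0]]]'

```text
t: 30.18
ee_pos: [472.2, 341.6, 60.4]
orientation: [3.13, 0.004, -0.009]
ft_force: [0.4, -0.1, -0.2]
width: 23.9
grasp_force: 30.0
```

>>> apply_moves --targets '[[-0.2, [0, 0, 0], [0, 0, 0]], [-0.2, [0, 0, 0], [0, 0, 0]], [-0.2, [0, 0, -0.9], [0, 0, 0]], [-0.2, [0, 0, -0.9], [0, 0, 0]], [0.14, [0.2, 0.9, 0], [0, 0, 0]], [0.14, [0.2, 0.9, 0], [0, 0, 0]], [0.14, [0.2, 0.9, 0], [0, 0, 0]], [0.14, [0, 0, 0], [0, 0, 0]]]'

```text
t: 31.18
ee_pos: [505.7, 207.7, 155.9]
orientation: [3.134, -0.001, 0.004]
ft_force: [0.2, 0.4, 0.6]
width: 50.0
grasp_force: 0.0
```

```bash
python3 - <<'E'
from h import *
nuts();seq((555,6.5),(430,345))
E
```

```text
wrist [([564.0, -136.0], 0.83), ([474.0, 341.0], 0.82), ([555.0, 4.0], 0.74), ([544.0, -69.0], 0.63), ([521.0, 345.0], 0.62), ([554.0, 17.0], 0.16)] M [([517.0, 350.0], 796), ([561.0, -130.0], 691), ([471.0, 347.0], 762), ([539.0, -72.0], 813), ([554.0, 8.0], 896)]
scene [([561.0, -124.0], 0.73), ([555.0, -1.0], 0.71), ([541.0, -72.0], 0.55), ([474.0, 344.0], 0.51), ([520.0, 339.0], 0.41), ([531.0, 450.0], 0.36)] M [([556.0, 7.0], 214), ([561.0, -129.0], 180), ([508.0, 369.0], 27), ([540.0, -73.0], 181), ([471.0, -336.0], 3244)]
side [([472.0, 348.0], 0.7)] M [([516.0, 343.0], 248), ([471.0, 339.0], 264)]
# pick
[[0.14,[0.2,0.82,0.02],[0.0,0.0,0.0]],[0.14,[0.2,0.81,0.03],[0.0,0.0,0.0]],[0.14,[0.2,0.82,0.02],[0.0,0.0,0.0]],[0.14,[0.19,0.82,0.02],[0.0,0.0,0.0]],[0.14,[0.2,0.82,0.02],[0.0,0.0,0.0]],[0.14,[0.0,-0.01,0.63],[0.0,0.0,0.0]],[0.14,[0.0,0.0,0.63],[0.0,0.0,0.0]],[0.14,[0.0,-0.01,0.63],[0.0,0.0,0.0]]]
[[0.14,[0.0,0.0,0.63],[0.0,0.0,0.0]]]
# carry
[[-1,[0.0,0.0,-0.84],[0.0,0.0,0.0]],[-1,[0.0,0.0,-0.84],[0.0,0.0,0.0]],[-1,[0.0,0.0,-0.84],[0.0,0.0,0.0]],[-1,[-0.31,-0.85,0.0],[0.0,0.0,0.0]],[-1,[-0.32,-0.84,0.0],[0.0,0.0,0.0]],[-1,[-0.31,-0.85,0.0],[0.0,0.0,0.0]],[-1,[-0.31,-0.84,0.0],[0.0,0.0,0.0]],[-1,[-0.31,-0.85,0.0],[0.0,0.0,0.0]]]
[[-1,[-0.32,-0.85,0.0],[0.0,0.0,0.0]],[-1,[-0.31,-0.84,0.0],[0.0,0.0,0.0]],[-1,[-0.31,-0.85,0.0],[0.0,0.0,0.0]],[-1,[0.0,0.0,0.88],[0.0,0.0,0.0]],[-1,[0.0,0.0,0.88],[0.0,0.0,0.0]]]
```

>>> apply_moves --targets '[[0.14, [0.2, 0.82, 0.02], [0.0, 0.0, 0.0]], [0.14, [0.2, 0.81, 0.03], [0.0, 0.0, 0.0]], [0.14, [0.2, 0.82, 0.02], [0.0, 0.0, 0.0]], [0.14, [0.19, 0.82, 0.02], [0.0, 0.0, 0.0]], [0.14, [0.2, 0.82, 0.02], [0.0, 0.0, 0.0]], [0.14, [0.0, -0.01, 0.63], [0.0, 0.0, 0.0]], [0.14, [0.0, 0.0, 0.63], [0.0, 0.0, 0.0]], [0.14, [0.0, -0.01, 0.63], [0.0, 0.0, 0.0]]]'

```text
t: 32.62
ee_pos: [555.0, 5.9, 54.8]
orientation: [3.134, 0.005, 0.001]
ft_force: [1.0, -0.7, 0.2]
width: 49.8
grasp_force: 0.0
```

>>> apply_moves --targets '[[0.14, [0.0, 0.0, 0.63], [0.0, 0.0, 0.0]], [0.14, [0, 0, 0], [0, 0, 0]], [-1, [0, 0, 0], [0, 0, 0]], [-1, [0, 0, 0], [0, 0, 0]], [-1, [0, 0, 0], [0, 0, 0]], [-1, [0, 0, 0], [0, 0, 0]]]'

```text
t: 33.38
ee_pos: [555.7, 5.6, 25.5]
orientation: [3.134, 0.005, 0.004]
ft_force: [-1.7, 1.2, 7.0]
width: 26.2
grasp_force: 30.0
```

>>> apply_moves --targets '[[-1, [0.0, 0.0, -0.84], [0.0, 0.0, 0.0]], [-1, [0.0, 0.0, -0.84], [0.0, 0.0, 0.0]], [-1, [0.0, 0.0, -0.84], [0.0, 0.0, 0.0]], [-1, [-0.31, -0.85, 0.0], [0.0, 0.0, 0.0]], [-1, [-0.32, -0.84, 0.0], [0.0, 0.0, 0.0]], [-1, [-0.31, -0.85, 0.0], [0.0, 0.0, 0.0]], [-1, [-0.31, -0.84, 0.0], [0.0, 0.0, 0.0]], [-1, [-0.31, -0.85, 0.0], [0.0, 0.0, 0.0]]]'

```text
t: 34.38
ee_pos: [475.4, 218.8, 148.9]
orientation: [3.134, 0.005, 0.001]
ft_force: [0.9, 0.0, -0.7]
width: 26.6
grasp_force: 30.0
```

>>> apply_moves --targets '[[-1, [-0.32, -0.85, 0.0], [0.0, 0.0, 0.0]], [-1, [-0.31, -0.84, 0.0], [0.0, 0.0, 0.0]], [-1, [-0.31, -0.85, 0.0], [0.0, 0.0, 0.0]], [-1, [0, 0, 0], [0, 0, 0]], [-1, [0.0, 0.0, 0.85], [0.0, 0.0, 0.0]], [-1, [0.0, 0.0, 0.85], [0.0, 0.0, 0.0]], [-1, [0, 0, 0], [0, 0, 0]]]'

```text
t: 35.25
ee_pos: [426.9, 341.4, 60.2]
orientation: [3.13, 0.004, -0.008]
ft_force: [-0.3, 0.3, -0.8]
width: 26.6
grasp_force: 30.0
```

>>> apply_moves --targets '[[-0.2, [0, 0, 0], [0, 0, 0]], [-0.2, [0, 0, 0], [0, 0, 0]], [-0.2, [0, 0, -0.9], [0, 0, 0]], [-0.2, [0, 0, -0.9], [0, 0, 0]], [0.14, [0.2, 0.9, 0], [0, 0, 0]], [0.14, [0.3, 0.9, 0], [0, 0, 0]], [0.14, [0.3, 0.9, 0], [0, 0, 0]], [0.14, [0.3, 0.9, 0], [0, 0, 0]]]'

```text
t: 36.25
ee_pos: [485.4, 163.6, 155.9]
orientation: [3.135, 0.006, 0.005]
ft_force: [0.1, 0.2, -0.7]
width: 50.2
grasp_force: 0.0
```

>>> apply_moves --targets '[[0.14, [0.3, 0.9, 0], [0, 0, 0]], [0.14, [0.2, 0.9, 0], [0, 0, 0]], [0.14, [0, 0, 0], [0, 0, 0]]]'

```text
t: 36.62
ee_pos: [510.9, 72.5, 156.3]
orientation: [3.134, -0.001, 0.005]
ft_force: [0.2, 0.5, -0.2]
width: 50.2
grasp_force: 0.0
```

```bash
python3 - <<'E'
from h import *
nuts();seq((540,-73.5),(430,400))
E
```

```text
wrist [([542.0, -70.0], 0.98), ([566.0, -128.0], 0.94), ([522.0, 343.0], 0.61), ([474.0, 342.0], 0.4)] M [([539.0, -74.0], 963), ([561.0, -131.0], 890), ([512.0, 374.0], 120), ([706.0, 323.0], 8053)]
scene [([543.0, -72.0], 0.61), ([475.0, 335.0], 0.56), ([517.0, 339.0], 0.55), ([560.0, -128.0], 0.44), ([439.0, 331.0], 0.43)] M [([560.0, -129.0], 204), ([540.0, -72.0], 165), ([508.0, 368.0], 40), ([713.0, -244.0], 851), ([417.0, 367.0], 19), ([541.0, 546.0], 673)]
side [([519.0, 338.0], 0.77), ([564.0, -130.0], 0.61), ([540.0, -62.0], 0.58), ([424.0, 355.0], 0.5), ([474.0, 345.0], 0.5)] M [([472.0, 337.0], 248), ([534.0, -52.0], 69), ([516.0, 341.0], 290), ([426.0, 340.0], 236), ([566.0, -122.0], 38)]
# pick
[[0.14,[0.15,0.75,0.03],[0.0,0.0,0.0]],[0.14,[0.15,0.74,0.03],[0.0,0.0,0.0]],[0.14,[0.15,0.75,0.03],[0.0,0.0,0.0]],[0.14,[0.15,0.75,0.03],[0.0,0.0,0.0]],[0.14,[0.0,-0.01,0.84],[0.0,0.0,0.0]],[0.14,[0.0,-0.01,0.84],[0.0,0.0,0.0]],[0.14,[0.0,0.0,0.84],[0.0,0.0,0.0]]]
# carry
[[-1,[0.0,0.0,-0.84],[0.0,0.0,0.0]],[-1,[0.0,0.0,-0.84],[0.0,0.0,0.0]],[-1,[0.0,0.0,-0.84],[0.0,0.0,0.0]],[-1,[-0.2,-0.86,0.0],[0.0,0.0,0.0]],[-1,[-0.2,-0.86,0.0],[0.0,0.0,0.0]],[-1,[-0.2,-0.86,0.0],[0.0,0.0,0.0]],[-1,[-0.2,-0.86,0.0],[0.0,0.0,0.0]],[-1,[-0.2,-0.86,0.0],[0.0,0.0,0.0]]]
[[-1,[-0.2,-0.87,0.0],[0.0,0.0,0.0]],[-1,[-0.2,-0.86,0.0],[0.0,0.0,0.0]],[-1,[-0.2,-0.86,0.0],[0.0,0.0,0.0]],[-1,[-0.2,-0.86,0.0],[0.0,0.0,0.0]],[-1,[-0.2,-0.86,0.0],[0.0,0.0,0.0]],[-1,[-0.2,-0.86,0.0],[0.0,0.0,0.0]],[-1,[0.0,0.0,0.88],[0.0,0.0,0.0]],[-1,[0.0,0.0,0.88],[0.0,0.0,0.0]]]
```

>>> apply_moves --targets '[[0.14, [0.15, 0.75, 0.03], [0.0, 0.0, 0.0]], [0.14, [0.15, 0.74, 0.03], [0.0, 0.0, 0.0]], [0.14, [0.15, 0.75, 0.03], [0.0, 0.0, 0.0]], [0.14, [0.15, 0.75, 0.03], [0.0, 0.0, 0.0]], [0.14, [0.0, -0.01, 0.64], [0.0, 0.0, 0.0]], [0.14, [0.0, -0.01, 0.64], [0.0, 0.0, 0.0]], [0.14, [0.0, 0.0, 0.64], [0.0, 0.0, 0.0]], [0.14, [0.0, 0.0, 0.6], [0.0, 0.0, 0.0]]]'

```text
t: 38.08
ee_pos: [540.1, -74.2, 22.7]
orientation: [3.134, 0.006, -0.0]
ft_force: [0.1, -0.0, -0.4]
width: 49.9
grasp_force: 0.0
```

>>> apply_moves --targets '[[0.14, [0, 0, 0], [0, 0, 0]], [-1, [0, 0, 0], [0, 0, 0]], [-1, [0, 0, 0], [0, 0, 0]], [-1, [0, 0, 0], [0, 0, 0]], [-1, [0, 0, 0], [0, 0, 0]]]'

```text
t: 38.7
ee_pos: [540.9, -74.6, 25.0]
orientation: [3.134, 0.005, 0.003]
ft_force: [-1.0, 1.6, 8.0]
width: 24.1
grasp_force: 30.0
```

>>> apply_moves --targets '[[-1, [0.0, 0.0, -0.84], [0.0, 0.0, 0.0]], [-1, [0.0, 0.0, -0.84], [0.0, 0.0, 0.0]], [-1, [0.0, 0.0, -0.84], [0.0, 0.0, 0.0]], [-1, [-0.2, -0.86, 0.0], [0.0, 0.0, 0.0]], [-1, [-0.2, -0.86, 0.0], [0.0, 0.0, 0.0]], [-1, [-0.2, -0.86, 0.0], [0.0, 0.0, 0.0]], [-1, [-0.2, -0.86, 0.0], [0.0, 0.0, 0.0]], [-1, [-0.2, -0.86, 0.0], [0.0, 0.0, 0.0]]]'

```text
t: 39.7
ee_pos: [488.8, 142.5, 148.5]
orientation: [3.134, 0.005, 0.001]
ft_force: [0.5, 0.6, -0.6]
width: 24.1
grasp_force: 30.0
```

>>> apply_moves --targets '[[-1, [-0.2, -0.87, 0.0], [0.0, 0.0, 0.0]], [-1, [-0.2, -0.86, 0.0], [0.0, 0.0, 0.0]], [-1, [-0.2, -0.86, 0.0], [0.0, 0.0, 0.0]], [-1, [-0.2, -0.86, 0.0], [0.0, 0.0, 0.0]], [-1, [-0.2, -0.86, 0.0], [0.0, 0.0, 0.0]], [-1, [-0.2, -0.86, 0.0], [0.0, 0.0, 0.0]], [-1, [0, 0, 0], [0, 0, 0]]]'

```text
t: 40.58
ee_pos: [427.8, 402.0, 146.3]
orientation: [3.135, 0.01, 0.001]
ft_force: [-0.4, -0.6, -1.1]
width: 24.5
grasp_force: 30.0
```

>>> apply_moves --targets '[[-1, [0.0, 0.0, 0.85], [0.0, 0.0, 0.0]], [-1, [0.0, 0.0, 0.83], [0.0, 0.0, 0.0]], [-1, [0, 0, 0], [0, 0, 0]], [-0.2, [0, 0, 0], [0, 0, 0]], [-0.2, [0, 0, 0], [0, 0, 0]], [-0.2, [0, 0, -0.9], [0, 0, 0]], [-0.2, [0, 0, -0.9], [0, 0, 0]], [0.14, [0.2, 0.9, 0], [0, 0, 0]]]'

```text
t: 41.58
ee_pos: [441.6, 358.2, 158.2]
orientation: [3.141, 0.01, 0.014]
ft_force: [-0.2, -0.1, -0.7]
width: 41.9
grasp_force: 0.0
```

>>> apply_moves --targets '[[0.14, [0.25, 0.9, 0], [0, 0, 0]], [0.14, [0.25, 0.9, 0], [0, 0, 0]], [0.14, [0.25, 0.9, 0], [0, 0, 0]], [0.14, [0.25, 0.9, 0], [0, 0, 0]], [0.14, [0.25, 0.9, 0], [0, 0, 0]], [0.14, [0.25, 0.9, 0], [0, 0, 0]], [0.14, [0.25, 0.9, 0], [0, 0, 0]], [0.14, [0.25, 0.9, 0], [0, 0, 0]]]'

```text
t: 42.58
ee_pos: [541.0, -6.7, 157.2]
orientation: [3.134, 0.005, 0.005]
ft_force: [0.6, 0.9, 0.3]
width: 50.0
grasp_force: 0.0
```

>>> apply_moves --targets '[[0.14, [0.25, 0.9, 0], [0, 0, 0]], [0.14, [0, 0, 0], [0, 0, 0]]]'

```text
t: 42.82
ee_pos: [554.0, -52.7, 157.4]
orientation: [3.133, -0.001, 0.006]
ft_force: [-0.5, -0.7, -0.0]
width: 50.4
grasp_force: 0.0
```

```bash
python3 - <<'E'
from h import *
nuts();seq((561.5,-131),(475,400))
E
```

```text
wrist [([562.0, -128.0], 0.91)] M [([560.0, -131.0], 864), ([424.0, -17.0], 690)]
scene [([561.0, -130.0], 0.68), ([472.0, 338.0], 0.42), ([527.0, 340.0], 0.36)] M [([561.0, -130.0], 173), ([509.0, 368.0], 22), ([427.0, 400.0], 111), ([417.0, 367.0], 46)]
side [([516.0, 341.0], 0.68), ([558.0, -119.0], 0.61), ([473.0, 353.0], 0.51), ([426.0, 358.0], 0.48), ([421.0, 407.0], 0.45)] M [([427.0, 337.0], 232), ([428.0, 372.0], 52), ([471.0, 337.0], 279), ([516.0, 343.0], 258), ([558.0, -132.0], 144), ([540.0, 319.0], 7974), ([734.0, 309.0], 3379)]
# pick
[[0.14,[0.09,0.82,0.06],[0.0,0.0,0.0]],[0.14,[0.09,0.82,0.07],[0.0,0.0,0.0]],[0.14,[0.0,-0.01,0.84],[0.0,0.0,0.0]],[0.14,[0.0,0.0,0.84],[0.0,0.0,0.0]],[0.14,[0.0,-0.01,0.84],[0.0,0.0,0.0]]]
# carry
[[-1,[0.0,0.0,-0.84],[0.0,0.0,0.0]],[-1,[0.0,0.0,-0.84],[0.0,0.0,0.0]],[-1,[0.0,0.0,-0.84],[0.0,0.0,0.0]],[-1,[-0.14,-0.88,0.0],[0.0,0.0,0.0]],[-1,[-0.15,-0.89,0.0],[0.0,0.0,0.0]],[-1,[-0.14,-0.88,0.0],[0.0,0.0,0.0]],[-1,[-0.15,-0.89,0.0],[0.0,0.0,0.0]],[-1,[-0.14,-0.88,0.0],[0.0,0.0,0.0]]]
[[-1,[-0.14,-0.89,0.0],[0.0,0.0,0.0]],[-1,[-0.15,-0.88,0.0],[0.0,0.0,0.0]],[-1,[-0.14,-0.89,0.0],[0.0,0.0,0.0]],[-1,[-0.15,-0.88,0.0],[0.0,0.0,0.0]],[-1,[-0.14,-0.89,0.0],[0.0,0.0,0.0]],[-1,[-0.15,-0.88,0.0],[0.0,0.0,0.0]],[-1,[-0.14,-0.89,0.0],[0.0,0.0,0.0]],[-1,[0.0,0.0,0.88],[0.0,0.0,0.0]]]
[[-1,[0.0,0.0,0.88],[0.0,0.0,0.0]]]
```

>>> apply_moves --targets '[[0.14, [0.09, 0.82, 0.06], [0.0, 0.0, 0.0]], [0.14, [0.09, 0.82, 0.07], [0.0, 0.0, 0.0]], [0.14, [0, 0, 0], [0, 0, 0]], [0.14, [0.0, -0.01, 0.84], [0.0, 0.0, 0.0]], [0.14, [0.0, 0.0, 0.84], [0.0, 0.0, 0.0]], [0.14, [0.0, -0.01, 0.44], [0.0, 0.0, 0.0]], [0.14, [0.0, 0, 0.38], [0.0, 0.0, 0.0]]]'

```text
t: 44.15
ee_pos: [561.4, -130.8, 23.7]
orientation: [3.134, 0.007, -0.001]
ft_force: [-0.3, 0.1, -0.6]
width: 50.2
grasp_force: 0.0
```

>>> apply_moves --targets '[[0.14, [0, 0, 0], [0, 0, 0]], [-1, [0, 0, 0], [0, 0, 0]], [-1, [0, 0, 0], [0, 0, 0]], [-1, [0, 0, 0], [0, 0, 0]], [-1, [0, 0, 0], [0, 0, 0]]]'

```text
t: 44.78
ee_pos: [562.4, -132.1, 25.7]
orientation: [3.134, 0.005, 0.002]
ft_force: [-0.6, 1.0, 7.0]
width: 24.4
grasp_force: 30.0
```

>>> apply_moves --targets '[[-1, [0.0, 0.0, -0.84], [0.0, 0.0, 0.0]], [-1, [0.0, 0.0, -0.84], [0.0, 0.0, 0.0]], [-1, [0.0, 0.0, -0.84], [0.0, 0.0, 0.0]], [-1, [-0.14, -0.88, 0.0], [0.0, 0.0, 0.0]], [-1, [-0.15, -0.89, 0.0], [0.0, 0.0, 0.0]], [-1, [-0.14, -0.88, 0.0], [0.0, 0.0, 0.0]], [-1, [-0.15, -0.89, 0.0], [0.0, 0.0, 0.0]], [-1, [-0.14, -0.88, 0.0], [0.0, 0.0, 0.0]]]'

```text
t: 45.78
ee_pos: [524.4, 91.1, 149.1]
orientation: [3.134, 0.005, -0.0]
ft_force: [0.5, 0.9, -1.6]
width: 24.4
grasp_force: 30.0
```

>>> apply_moves --targets '[[-1, [-0.14, -0.89, 0.0], [0.0, 0.0, 0.0]], [-1, [-0.15, -0.88, 0.0], [0.0, 0.0, 0.0]], [-1, [-0.14, -0.89, 0.0], [0.0, 0.0, 0.0]], [-1, [-0.15, -0.88, 0.0], [0.0, 0.0, 0.0]], [-1, [-0.14, -0.89, 0.0], [0.0, 0.0, 0.0]], [-1, [-0.15, -0.88, 0.0], [0.0, 0.0, 0.0]], [-1, [-0.14, -0.89, 0.0], [0.0, 0.0, 0.0]], [-1, [0, 0, 0], [0, 0, 0]]]'

```text
t: 46.78
ee_pos: [472.8, 402.2, 146.5]
orientation: [3.134, 0.01, 0.001]
ft_force: [0.5, -0.2, -1.2]
width: 24.7
grasp_force: 30.0
```

>>> apply_moves --targets '[[-1, [0.0, 0.0, 0.85], [0.0, 0.0, 0.0]], [-1, [0.0, 0.0, 0.83], [0.0, 0.0, 0.0]], [-1, [0, 0, 0], [0, 0, 0]], [-0.2, [0, 0, 0], [0, 0, 0]], [-0.2, [0, 0, 0], [0, 0, 0]], [-0.2, [0, 0, -0.9], [0, 0, 0]], [-0.2, [0, 0, -0.9], [0, 0, 0]], [-0.2, [0, 0.2, -0.9], [0, 0, 0]]]'

```text
t: 47.78
ee_pos: [474.0, 390.7, 201.0]
orientation: [3.136, 0.006, 0.004]
ft_force: [-0.2, -0.0, 0.5]
width: 35.4
grasp_force: 0.0
```

>>> apply_moves --targets '[[-1, [0, 0.5, -0.8], [0, 0, 0]], [-1, [0, 0.5, -0.8], [0, 0, 0]], [-1, [0, 0, -0.4], [0, 0, 0]], [-1, [0, 0, 0], [0, 0, 0]]]'

```text
t: 48.28
ee_pos: [474.8, 341.3, 301.6]
orientation: [3.138, 0.004, 0.008]
ft_force: [-0.3, 0.7, -0.1]
width: 1.0
grasp_force: 0.0
```

```bash
python3 - <<'E'
from h import *
nuts()
w=shot('wrist');s=shot('scene');t=shot('side');S=[w,s,t]
for n in('lid_handle','lid_hinge'):
    uv=[];ss=[]
    for c,q in(('wrist',w),('scene',s),('side',t)):
        r=ctrl.pinpoint(n,c)
        if r and r[0]['score']>.5: uv.append(r[0]['xy']);ss.append(q)
    print(n,len(uv),tri(ss,uv) if len(uv)>1 else None)
print(w['o']['ee_pos'])
a=cv2.resize(t['px'][150:390,190:430],(400,400));b=cv2.resize(s['px'][70:310,300:540],(400,400))
cv2.imwrite('pics/p9.png',np.hstack([a,b]))
plan([((640,335,340),Rt(0)),((720,335,300),Rt(0)),((720,335,190),Rt(0)),((560,335,190),Rt(0),-1,20)],-1)
E
```

```text
wrist [([430.0, 400.0], 0.7), ([520.0, 349.0], 0.7), ([475.0, 397.0], 0.64), ([475.0, 342.0], 0.55), ([434.0, 341.0], 0.54)] M [([427.0, 343.0], 374), ([426.0, 399.0], 338), ([472.0, 343.0], 352), ([472.0, 399.0], 385)]
scene [([473.0, 397.0], 0.68), ([432.0, 403.0], 0.67), ([521.0, 340.0], 0.6), ([436.0, 334.0], 0.57), ([478.0, 345.0], 0.48)] M [([428.0, 400.0], 138), ([473.0, 400.0], 166), ([712.0, -245.0], 794), ([416.0, 367.0], 41)]
side [([432.0, 351.0], 0.5), ([476.0, 336.0], 0.47), ([426.0, 402.0], 0.41)] M [([516.0, 341.0], 254), ([427.0, 336.0], 209), ([475.0, 373.0], 73), ([472.0, 336.0], 206)]
lid_handle 3 [647.8 373.4 199.1]
lid_hinge 3 [567.4 372.7  95.5]
[473.5 340.9 297.3]
[[-1,[0.83,0.03,-0.21],[0.0,0.0,0.0]],[-1,[0.83,0.04,-0.21],[0.0,0.0,0.0]],[-1,[0.83,0.03,-0.21],[0.0,0.0,0.0]],[-1,[0.84,0.03,-0.21],[0.0,0.0,0.0]],[-1,[0.8,0.0,0.4],[0.0,0.0,0.0]],[-1,[0.8,0.0,0.4],[0.0,0.0,0.0]],[-1,[0.0,0.0,0.73],[0.0,0.0,0.0]],[-1,[0.0,-0.01,0.74],[0.0,0.0,0.0]]]
[[-1,[0.0,0.0,0.73],[0.0,0.0,0.0]],[-1,[-0.36,0.0,0.0],[0.0,0.0,0.0]],[-1,[-0.35,0.0,0.0],[0.0,0.0,0.0]],[-1,[-0.36,0.0,0.0],[0.0,0.0,0.0]],[-1,[-0.35,-0.01,0.0],[0.0,0.0,0.0]],[-1,[-0.36,0.0,0.0],[0.0,0.0,0.0]],[-1,[-0.36,0.0,0.0],[0.0,0.0,0.0]],[-1,[-0.35,0.0,0.0],[0.0,0.0,0.0]]]
[[-1,[-0.36,0.0,0.0],[0.0,0.0,0.0]],[-1,[-0.35,0.0,0.0],[0.0,0.0,0.0]]]
```

View pics/p9.png

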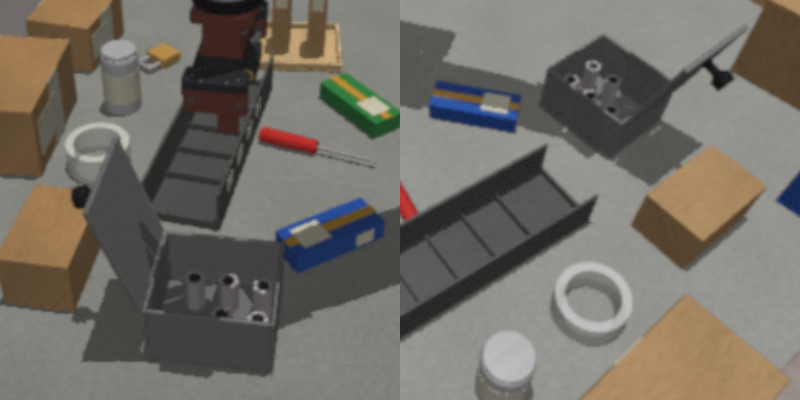

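All five nuts stand in the tote (left crop, around (195–265,290)), the bin is empty and both cartons stand. Next I push the lid from behind.

>>> apply_moves --targets '[[-1, [0.83, 0.03, -0.21], [0.0, 0.0, 0.0]], [-1, [0.83, 0.04, -0.21], [0.0, 0.0, 0.0]], [-1, [0.83, 0.03, -0.21], [0.0, 0.0, 0.0]], [-1, [0.84, 0.03, -0.21], [0.0, 0.0, 0.0]], [-1, [0.8, 0.0, 0.4], [0.0, 0.0, 0.0]], [-1, [0.8, 0.0, 0.4], [0.0, 0.0, 0.0]], [-1, [0.0, 0.0, 0.73], [0.0, 0.0, 0.0]], [-1, [0.0, -0.01, 0.74], [0.0, 0.0, 0.0]]]'

```text
t: 50.18
ee_pos: [720.7, 334.8, 225.1]
orientation: [3.134, 0.004, -0.0]
ft_force: [-0.6, -0.4, 0.4]
width: 0.7
grasp_force: 0.0
```

>>> apply_moves --targets '[[-1, [0.0, 0.0, 0.73], [0.0, 0.0, 0.0]], [-1, [-0.36, 0.0, 0.0], [0.0, 0.0, 0.0]], [-1, [-0.35, 0.0, 0.0], [0.0, 0.0, 0.0]], [-1, [-0.36, 0.0, 0.0], [0.0, 0.0, 0.0]], [-1, [-0.35, -0.01, 0.0], [0.0, 0.0, 0.0]], [-1, [-0.36, 0.0, 0.0], [0.0, 0.0, 0.0]], [-1, [-0.36, 0.0, 0.0], [0.0, 0.0, 0.0]]]'

```text
t: 51.05
ee_pos: [612.9, 335.0, 190.3]
orientation: [3.134, 0.005, 0.001]
ft_force: [-0.0, 0.5, 0.3]
width: 0.6
grasp_force: 0.3
```

>>> apply_moves --targets '[[-1, [-0.35, 0.0, 0.0], [0.0, 0.0, 0.0]], [-1, [-0.36, 0.0, 0.0], [0.0, 0.0, 0.0]], [-1, [-0.35, 0.0, 0.0], [0.0, 0.0, 0.0]], [-1, [-0.3, 0, 0], [0, 0, 0]], [-1, [0, 0, 0], [0, 0, 0]], [-1, [0, 0, 0], [0, 0, 0]]]'

```text
t: 51.8
ee_pos: [545.7, 334.9, 190.4]
orientation: [3.134, 0.005, 0.001]
ft_force: [0.4, -0.8, -0.0]
width: 0.3
grasp_force: 0.0
```

```bash
python3 - <<'E'
from h import *
w=shot('wrist');s=shot('scene');t=shot('side');uv=[];ss=[]
for c,q in(('scene',s),('side',t)):
    r=ctrl.pinpoint('lid_handle',c)
    print(c,[(x['xy'],x['score']) for x in r])
    if r: uv.append(r[0]['xy']);ss.append(q)
if len(uv)>1:print(tri(ss,uv))
E
```

```text
scene [([444.0, 81.8], 0.97), ([423.8, 142.9], 0.48), ([414.7, 134.8], 0.3)]
side [([321.9, 275.8], 0.8)]
[485.85777264 377.51827226 202.30100685]
```

>>> apply_moves --targets '[[-1, [0, 0, -0.8], [0, 0, 0]], [-1, [0, 0, -0.8], [0, 0, 0]], [-1, [0, 0, -0.5], [0, 0, 0]], [-1, [0, 0, 0], [0, 0, 0]], [-1, [0, 0, 0], [0, 0, 0]], [-1, [0, 0, 0], [0, 0, 0]], [-1, [0, 0, 0], [0, 0, 0]], [-1, [0, 0, 0], [0, 0, 0]]]'

```text
t: 53.05
ee_pos: [545.1, 335.5, 294.6]
orientation: [3.133, 0.005, -0.001]
ft_force: [0.5, -0.7, 0.2]
width: 0.6
grasp_force: 0.0
```

```bash
python3 - <<'E'
from h import *
s=shot('scene');t=shot('side');uv=[];ss=[]
for c,q in(('scene',s),('side',t)):
    r=ctrl.pinpoint('lid_handle',c)
    if r: uv.append(r[0]['xy']);ss.append(q)
if len(uv)>1:print(tri(ss,uv))
a=cv2.resize(t['px'][150:390,190:430],(400,400));b=cv2.resize(s['px'][70:390,130:530],(400,400))
cv2.imwrite('pics/p10.png',np.hstack([a,b]))
E
```

```text
[433.54702528 376.46251853 134.27440263]
```

View pics/p10.png

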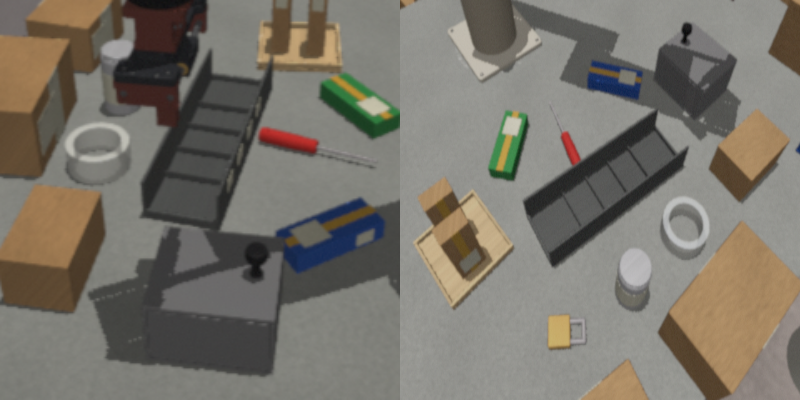

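The picture shows the lid flat on the tote with its knob at (257,258) in the left crop, both cartons upright and the bin empty. One numeric check before handing in.

```bash
python3 - <<'E'
from h import *
s=shot('scene');t=shot('side')
uv=[ctrl.pinpoint('lid_handle',c)[0]['xy'] for c in('scene','side')];print(tri([s,t],uv))
for c,q in(('scene',s),('side',t)):
    r=ctrl.masks_of('lid_handle',c)+ctrl.masks_of('tote',c)
    m=np.zeros((400,640),bool)
    for x in r:
        if x['score']>.5:
            cc=np.array(np.nonzero(x['region'])[::-1]).mean(1);P=atz(q,cc,70)
            if np.hypot(P[0]-484,P[1]-371)<90:m|=x['region']
    for deg in(0,2,4,8,12):
        a=np.radians(deg);ps=[]
        b=np.array([[80-u*np.cos(a)+v*np.sin(a)*-1,y,92+u*np.sin(a)+v*np.cos(a)] for u in(0,160) for v in(-2,6) for y in(-70,70)])
        k=np.array([[80-136*np.cos(a)+dx,dy,92+136*np.sin(a)+h] for dx in(-8,8) for dy in(-8,8) for h in(0,45)])
        f=sil(q,[box(-80,80,-70,70,0,90),b,k],(486,372,.064));print(c,deg,round((f&m).sum()/(f|m).sum(),3))
E
```

```text
[437.68916651 425.63569988  91.24480132]
scene 0 0.95
scene 2 0.928
scene 4 0.911
scene 8 0.873
scene 12 0.847
side 0 0.928
side 2 0.929
side 4 0.927
side 8 0.912
side 12 0.898
```

The fit agrees with a shut lid: best at 0° in the scene view, 0–2° in the side view. The arm is clear, so I'm handing in.

```bash
python3 -c "
from workcell import ctrl
print(ctrl.close_job())"
```

```text
the job is handed in; nothing more can be done
None
```

I handed the job in with both cartons standing in the tray, all five nuts in the tote and the lid shut, as far as the last camera checks could show; no verdict came back.

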